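# Empty the roll-top battery bay into the used-battery box

## Robot

A 6-joint arm with a two-finger parallel gripper is mounted at the origin on the work surface. World frame = base frame: x ahead of the robot, y to its left, z up, the work surface at z = 0. Lengths are in mm, angles in rad, forces in N, time in s.
With the tool pointing down it reaches from about 425 to 950 mm from the base axis. Payload 3.5 kg.
Tool frame: the origin (TCP) lies midway between the tips of the shut fingers; the grasp point (between the pads) lies 19 mm behind it (robot.grasp_offset is the distance from the TCP to the grasp point, in mm); y points along the fingers, z is the direction in which the jaws open and shut, and the axes are right-handed (so a half turn about y gives the same grasp; the last joint's range is limited). The gripper opens to 85 mm and grips with 20 to 120 N. Pads are 22 mm wide; open, the fingers measure 114 mm over their backs; the gripper's body (76 mm by 85 mm) begins 54 mm behind the grasp point. The pads swing forward as they close: fully open they stand 13 mm farther back than shut.
Start: joints at [-1.405, 0.286, 1.577, -0, 1.279, -0.15], TCP at [209.663, -641.598, 231.325] pointing down, gripper open.
Joint ranges: [-2.77, 2.77], [-0.9, 2.22], [0.21, 2.48], [-1.53, 4.67], [0.24, 2.81], [-2.84, 2.84]. Speed limits (rad/s): [2.79, 2.79, 3.14, 3.14, 3.14, 3.14].

## Interface

Orientations are given as a 3x3 rotation matrix whose columns are the frame's x, y, z axes.
In Python, from plant import robot gives the robot as it stands.
- The arm moves only by the shell command python3 -m handwheel 'ROWS' [FORCE]. ROWS is a JSON object of lists of equal length, an entry for each row: "claw": the finger opening in mm, from 0 to 85.4; "delta_pos": the shift along the tool's x, y, z in mm, a list of three; "twist": the turn about the tool's y in rad. In form: {"claw": [claw, ...], "delta_pos": [[dx, dy, dz], ...], "twist": [twist, ...]}. A call has 1 to 8 rows; each row shifts and turns the commanded pose from where the row before left it, along the tool's axes as they then stand; what a row does not reach is not made up. A row lasts 1/12 s, in which the tool goes at most 41.7 mm and 7.16 degrees, less where a joint would pass 70% of its speed; a pose out of reach is approached as far as the arm can. A call is refused whole if a number of a shift passes 41.7 or a number of a turn 0.125, either way. A call with a gripper value outside its range is refused whole. The fingers move at their own pace and stop on an object; FORCE is the grip in N (left out, the last holds). Time passes only in rows, so rows that do not move let the fingers close. It gives the time, the measured TCP pose, the force and the opening at its end, in the units of the state.
- robot.observe(): the state, without advancing time (a new reading comes with each control period).
- robot.capture(name): name is "scene" or "top"; returns a dict with "pixels" (480x640x3 uint8, red, green, blue), "K" (3x3 intrinsics, pixels), "position" and "attitude" of the camera in the world. Camera axes: x right, y down, z forward; pixel columns grow to the right and rows downward; lengths in mm; the calibration is good to about 2 mm. A picture is of the moment at which its call begins. There is no depth.
- robot.finish_job(): hands the job in, once; it reports no verdict.
The state is a dict: "clock": time; "joints": joint angles; "dq": joint speeds; "joint_torque": joint torques, N m; "tool_pos": TCP position; "ee_rot": TCP orientation; "contact_force": force on the tool from outside, world axes, zero at the start; "wrist_torque": the same for the moment, N m; "width": finger opening in mm.
Only numpy, scipy, OpenCV 4.12 (cv2) and the standard library are available. Lean on these libraries where they do the work, as an engineer would, in place of code of your own. Each camera call takes 0.05 s, during which the arm holds its last target. There are 200 camera calls.

## Task

Clear away the used camera batteries: roll the bay's tambour cover fully open, take every pack out of the pocket tray and every one lying loose on the table, and post each through the box's sprung flap, holding the flap open until the pack has dropped inside and then letting it spring shut. When the last pack is in the box, roll the tambour cover fully closed again; leave the lens and the other gear where they stand.

Things in the scene. Friction and masses are not known exactly. Their poses are not given: they have to be found in the camera images.
- bay: roll-top battery bay: fixed oak drum lying on its side, D-shaped side panels 175 mm in radius, 244 mm wide (y), opening towards the robot. Origin on the table below the middle of the pocket tray; x away from the robot to the drum's back, y left, z up. Front sill at x = -60 to -51 mm, 56 mm high; side panels 224 mm apart inside; fixed back shell from x = +130 mm on, 180 mm high
- tray (a point): middle of the top face of the fixed grey pocket tray in the bay (bay x = y = 0, z = 22 mm, same axes). Six pockets, each 20 (x) x 36 (y) mm and 14 mm deep, centred at x = -30, 0, +30 mm and y = +31, -31 mm. Free from above once the tambour is open
- track_axis (a point): centre of the tambour's circular track, at mid-width of the bay (bay x = +95, y = 0, z = 8 mm; same axes). The slatted cover, radius 163 mm outside, turns about the bay's y through this point
- tambour (a joint): angle of the slatted tambour cover along its track, rad: 0 fully closed (lower edge on the front sill), grows as it rolls up and back, stop at 1.33 (fully open). It stays where it is left; moving it takes about 2 to 4 N at the pull
- pull (a point): centre of the tambour's pull: a steel bobbin lying along the bay's y, 30 mm long with flat ends, 18 mm in diameter, on a thin stem 27 mm off the slats, near the cover's lower edge. It runs on a circle of radius 190 mm about track_axis; seen from there it stands 0.419 rad plus the tambour's joint value above the level towards the robot
- bin: used-battery box, fixed: clear tub with a grey lid held by two steel latch levers, 214 (x) x 225 (y) mm over the lid, lid top at z = 200 mm. Origin on the table under its middle; x away from the robot, y left, z up. Inside 192 x 202 mm, floor 6 mm thick. The lid, 10 mm thick, has a slot from x = -26 to +26 mm and y = -65 to +65 mm, closed by a sprung aluminium flap
- flap (a joint): angle of the flap, rad: 0 shut (level), grows as its front edge is pushed down into the box, stop at 1.4. A spring always drives it shut: 0.11 N m at 0, 0.20 N m at 1.4 (3 to 5 N at the fingers); it does not open under a pack's weight. Hinged along the slot's far edge (bin x = +26, z = 196 mm), 51 mm long, 127 mm wide
- flap_edge (a point): middle of the slot's near edge, by the flap's free edge when shut (bin x = -25, z = 198 mm, same axes as the bin); does not move with the flap
- pack1_mid (a point): used camera battery pack, a black and grey rounded block 16 x 32 x 44 mm, 40 g; the point is its centre; its own x runs along the 16 mm side, y along the 32 mm side, z along the 44 mm side. Starts upright in a pocket of the bay's tray (16 mm side along the bay's x), 30 mm of it above the tray; absent in some runs
- pack2_mid (a point): used camera battery pack, a black and grey rounded block 16 x 32 x 44 mm, 40 g; the point is its centre; its own x runs along the 16 mm side, y along the 32 mm side, z along the 44 mm side. Starts upright in a pocket of the bay's tray (16 mm side along the bay's x), 30 mm of it above the tray; absent in some runs
- pack3_mid (a point): used camera battery pack, a black and grey rounded block 16 x 32 x 44 mm, 40 g; the point is its centre; its own x runs along the 16 mm side, y along the 32 mm side, z along the 44 mm side. Starts upright in a pocket of the bay's tray (16 mm side along the bay's x), 30 mm of it above the tray; absent in some runs
- pack4_mid (a point): used camera battery pack, a black and grey rounded block 16 x 32 x 44 mm, 40 g; the point is its centre; its own x runs along the 16 mm side, y along the 32 mm side, z along the 44 mm side. Starts upright in a pocket of the bay's tray (16 mm side along the bay's x), 30 mm of it above the tray; absent in some runs
- pack5_mid (a point): used camera battery pack, a black and grey rounded block 16 x 32 x 44 mm, 40 g; the point is its centre; its own x runs along the 16 mm side, y along the 32 mm side, z along the 44 mm side. Starts upright in a pocket of the bay's tray (16 mm side along the bay's x), 30 mm of it above the tray; absent in some runs
- pack6_mid (a point): used camera battery pack, a black and grey rounded block 16 x 32 x 44 mm, 40 g; the point is its centre; its own x runs along the 16 mm side, y along the 32 mm side, z along the 44 mm side. Starts upright in a pocket of the bay's tray (16 mm side along the bay's x), 30 mm of it above the tray; absent in some runs
- pack7_mid (a point): used camera battery pack, the same black and grey block 16 x 32 x 44 mm, 40 g; the point is its centre; its own x runs along the 16 mm side, y along the 32 mm side, z along the 44 mm side. Starts lying flat (16 mm high) on the table between the bay and the box; absent in some runs
- pack8_mid (a point): used camera battery pack, the same black and grey block 16 x 32 x 44 mm, 40 g; the point is its centre; its own x runs along the 16 mm side, y along the 32 mm side, z along the 44 mm side. Starts lying flat (16 mm high) on the table between the bay and the box; absent in some runs
- lens_mid (a point): black zoom lens standing on the table behind the loose packs, 80 mm in diameter, 130 mm tall; the point is half-way up on its axis, z is its axis. A bystander
- bracket: aluminium L-bracket, foot 110 x 40 mm, upright 90 mm high, at the right side of the table; origin under its middle. A bystander
- ball_head: tripod ball head, 56 mm wide, 90 mm tall, at the right side; origin under its middle. A bystander
- blower: black rubber blower, 62 mm wide, 135 mm tall, at the left side; origin under its middle. A bystander
- card_case: black memory-card case 60 x 90 x 14 mm at the left side of the table; origin under its middle. A bystander
- clamp: aluminium quick-release clamp 46 x 50 x 26 mm, between the loose packs and the lens; origin under its middle. A bystander

How it is judged:
By the outcome, as a careful person would: the job done as asked, in the order asked, and still so for the second after the job is handed in, with the robot touching nothing.
Of pack1, pack2, pack3, pack4, pack5, pack6 only 3 to 5 are there at a start; the rules pass over those that are not, and their reading is None.
Of pack7, pack8 only 1 to 2 are there at a start; the rules pass over those that are not, and their reading is None.
At some moment in a run one of pack7, pack8 may be knocked a few centimetres aside while the robot is not near it.
Once in a run the grip may slacken for a moment while it holds something.
It also fails if it takes over 210 s, if anything falls off the work surface, if the arm or the gripper's body presses on something with over 40 N, if the wrist force passes 120 N, or if a joint passes its speed limit or range.

## Working session

There is one attempt and no reset: what is moved stays moved. The work goes in short steps, Python scripts to look and compute and a shell command to move; the robot and the scene stay as the last step left them, time stands still between calls to the robot, and variables do not carry over. Pictures are saved under pics/ and viewed, about 12 in all and at most 16, crops included, and the job is handed in when it is done.

```bash
ls; mkdir -p pics; python3 - <<'E'
from plant import robot
import cv2
print(robot.observe(), robot.grasp_offset)
for n in("scene","top"):
    c=robot.capture(n); cv2.imwrite(f"pics/{n}0.png",c["pixels"][:,:,::-1]); print(c["K"],c["position"],c["attitude"])
E
```

```text
pics
{'clock': 0.0, 'joints': array([-1.40500723e+00,  2.87182925e-01,  1.57818448e+00, -8.36662096e-06,
        1.27859838e+00, -1.49970935e-01]), 'dq': array([-0.00029346, -0.00038969,  0.00086643, -0.00042246,  0.00123927,
       -0.00039693]), 'joint_torque': array([-5.89146184e-04, -4.05981338e+01, -2.92623210e+01, -1.84739451e-04,
        5.80698557e-03,  2.37296049e-06]), 'tool_pos': array([ 209.54850028, -640.95521299,  229.93162293]), 'ee_rot': array([[-9.50559952e-01, -3.99541587e-04,  3.10540847e-01],
       [-3.10540910e-01,  2.33926997e-03, -9.50557137e-01],
       [-3.46651772e-04, -9.99997184e-01, -2.34769036e-03]]), 'contact_force': array([-0.61039091,  1.00466377,  0.83660846]), 'wrist_torque': array([ 0.03136206, -0.02981307, -0.01520303]), 'width': 85.47438471480497} 18.700000000000003
[[578.65050767   0.         320.37433795]
 [  0.         578.65050767 241.28356834]
 [  0.           0.           1.        ]] [ 308.03160437  402.28332867 1620.29492978] [[-0.81967215 -0.54596115  0.17338973]
 [-0.57283171  0.78059381 -0.25007426]
 [ 0.00118388 -0.30430204 -0.95257486]]
[[497.71091803   0.         324.43536174]
 [  0.         497.71091803 234.93963685]
 [  0.           0.           1.        ]] [ 282.85810467  -20.26910102 1571.51974458] [[ 0.05884939 -0.97717148  0.20413882]
 [-0.99825964 -0.05838395  0.00830729]
 [ 0.00380078 -0.20427242 -0.9789067 ]]
```

View pics/scene0.png

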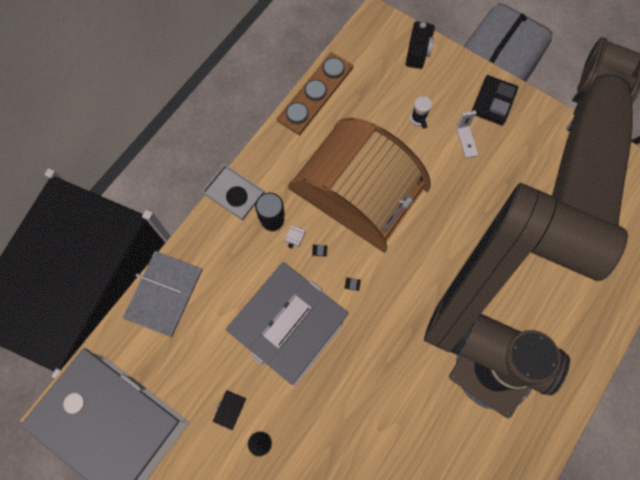

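View pics/top0.png

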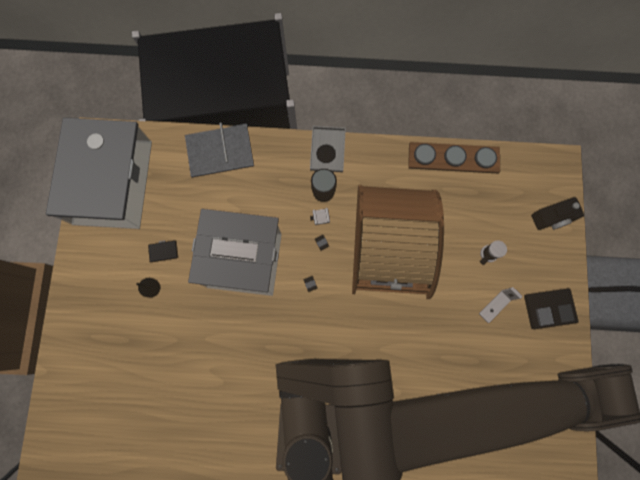

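```bash
python3 - <<'E'
import cv2
a=cv2.imread("pics/top0.png")[175:310,185:450]; cv2.imwrite("pics/t1.png",cv2.resize(a,None,fx=3,fy=3,interpolation=cv2.INTER_CUBIC))
a=cv2.imread("pics/scene0.png")[110:390,220:440]; cv2.imwrite("pics/s1.png",cv2.resize(a,None,fx=2.1,fy=2.1,interpolation=cv2.INTER_CUBIC))
E
```

```text
(no output)
```

View pics/t1.png

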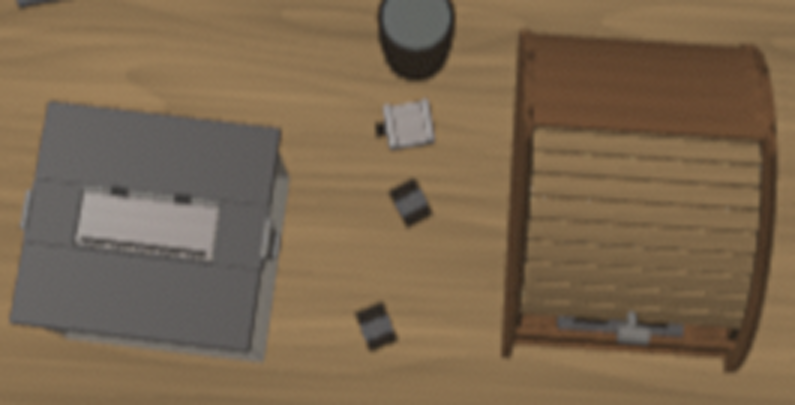

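View pics/s1.png

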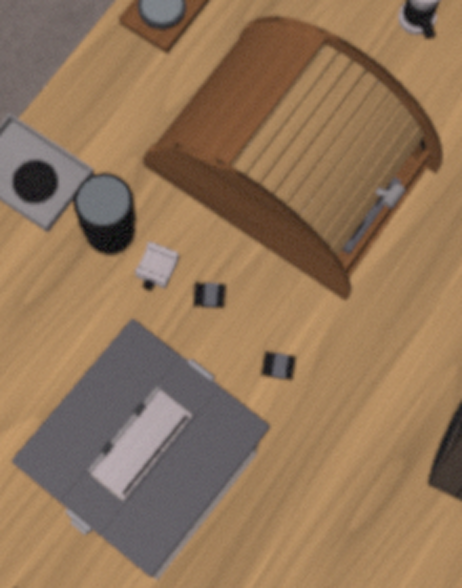

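```bash
cat > geo.py <<'E'
import numpy as np, cv2
from plant import robot
CAM={"scene":(np.array([[578.65050767,0,320.37433795],[0,578.65050767,241.28356834],[0,0,1]]),np.array([308.03160437,402.28332867,1620.29492978]),np.array([[-0.81967215,-0.54596115,0.17338973],[-0.57283171,0.78059381,-0.25007426],[0.00118388,-0.30430204,-0.95257486]])),
"top":(np.array([[497.71091803,0,324.43536174],[0,497.71091803,234.93963685],[0,0,1]]),np.array([282.85810467,-20.26910102,1571.51974458]),np.array([[0.05884939,-0.97717148,0.20413882],[-0.99825964,-0.05838395,0.00830729],[0.00380078,-0.20427242,-0.9789067]]))}
def ray(n,u,z):
    K,p,R=CAM[n]; d=R@np.linalg.solve(K,[u[0],u[1],1.]); return p+d*(z-p[2])/d[2]
def proj(n,P):
    K,p,R=CAM[n]; q=K@(R.T@(np.asarray(P)-p)); return q[:2]/q[2]
t1=lambda a,b:(a/3+185-.33,b/3+175-.33)
s1=lambda a,b:(a/2.1+220-.26,b/2.1+110-.26)
E
python3 - <<'E'
from geo import *
r=np.round
print("lid top"); L=[ray("top",t1(*q),200) for q in[(50,102),(280,128),(250,354),(12,322)]]; print(r(L,0), r(np.mean(L,0),1))
L2=[ray("scene",s1(*q),200) for q in[(133,320),(268,427),(155,577),(14,460)]]; print("scene",r(L2,0), r(np.mean(L2,0),1))
F=[ray("top",t1(*q),200) for q in[(82,190),(217,203),(212,262),(76,243)]];print("flap",r(F,0),r(np.mean(F,0),1))
F=[ray("scene",s1(*q),200) for q in[(155,389),(191,414),(123,499),(88,468)]];print("flap s",r(F,0),r(np.mean(F,0),1))
for n,u in(("top",t1(634,331)),("scene",s1(390,192))): print("pull",r(ray(n,u,85.3),1))
for n,u,v in(("top",t1(520,32),t1(757,46)),("scene",s1(147,160),s1(247,22))): print("back top",ray(n,u,180),ray(n,v,180))
for n,u,v in(("top",t1(527,127),t1(762,138)),): print("shell front",ray(n,u,180),ray(n,v,180))
print("panel front bottom",ray("top",t1(507,356),0),ray("top",t1(735,370),0),ray("scene",s1(346,298),0))
for n,u,v in(("top",t1(411,203),t1(377,326)),("scene",s1(210,295),s1(279,366))): print("packs",ray(n,u,16),ray(n,v,16))
for n,a,b in(("top",t1(400,211),t1(423,196)),("top",t1(367,332),t1(388,320)),("scene",s1(198,295),s1(222,295)),("scene",s1(266,364),s1(292,368))): print(ray(n,b,16)-ray(n,a,16))
print("lens",ray("top",t1(417,21),130),ray("scene",s1(104,200),130))
print("clamp",ray("top",t1(409,124),26),ray("scene",s1(158,264),26))
E
```

```text
lid top
[[624. 345. 200.]
 [612. 126. 200.]
 [398. 137. 200.]
 [414. 357. 200.]] [512.  241.2 200. ]
scene [[612. 130. 200.]
 [405. 144. 200.]
 [413. 360. 200.]
 [626. 347. 200.]] [514.3 245.2 200. ]
flap [[541. 306. 200.]
 [536. 179. 200.]
 [481. 179. 200.]
 [491. 306. 200.]] [512.3 242.5 200. ]
flap s [[541. 184. 200.]
 [488. 184. 200.]
 [495. 310. 200.]
 [550. 305. 200.]] [518.5 245.5 200. ]
pull [ 452.9 -230.2   85.3]
pull [ 457.6 -237.9   85.3]
back top [726.46217403 -97.52191555 180.        ] [ 726.11486499 -327.97871703  180.        ]
back top [727.56808415 -56.8794484  180.        ] [ 735.09145558 -294.80706164  180.        ]
shell front [ 631.85687575 -108.51640575  180.        ] [ 634.48461698 -333.93276161  180.        ]
panel front bottom [ 428.53337313 -109.88934338    0.        ] [ 428.06424274 -349.22799615    0.        ] [ 431.13312377 -104.46216524    0.        ]
packs [5.82709109e+02 3.02017499e-01 1.60000000e+01] [450.19020687  27.86269968  16.        ]
packs [585.99685979   4.43090126  16.        ] [451.87360127  33.18448543  16.        ]
[ 17.6287005  -23.38494959   0.        ]
[ 13.8027012  -21.05244131   0.        ]
[-27.12409092 -18.97026031   0.        ]
[-3.19590163e+01 -1.55698132e+01 -2.27373675e-13]
lens [747.72689152   3.96761799 130.        ] [755.06802207   5.67449376 130.        ]
clamp [666.24778322   7.44098666  26.        ] [668.78421214  11.42163071  26.        ]
```

```bash
python3 - <<'E'
from geo import *
def tri(a,b):
    A=[];B=[]
    for n,u in(("top",a),("scene",b)):
        K,p,R=CAM[n]; d=R@np.linalg.solve(K,[*u,1.]); d/=np.linalg.norm(d); M=np.eye(3)-np.outer(d,d); A.append(M);B.append(M@p)
    x,res,*_=np.linalg.lstsq(np.vstack(A),np.hstack(B),rcond=None); return x,res**.5
print("pull",tri(t1(634,332),s1(390,192)))
print("greybar ends",tri(t1(560,323),s1(349,247)))
print("pack a",tri(t1(411,203),s1(210,295)))
print("panelfront",tri(t1(507,356),s1(346,298)))
for v in(0,.1,.2,.3):
  print(v,[proj(n,[508+95-190*np.cos(.419+v),-230,8+190*np.sin(.419+v)]) for n in CAM], t1(634,331),s1(390,192))
a=cv2.imread("pics/top0.png")[268:302,355:435]; b=cv2.imread("pics/scene0.png")[170:240,370:440]
a=cv2.resize(a,(800,340),interpolation=cv2.INTER_CUBIC); cv2.imwrite("pics/c2.png",a)
b=cv2.resize(b,(600,600),interpolation=cv2.INTER_CUBIC); cv2.imwrite("pics/c3.png",b)
E
```

```text
pull (array([ 452.03134145, -226.83735932,  111.0535444 ]), array([4.25840884]))
greybar ends (array([ 465.25147065, -162.21150911,   21.38922555]), array([1.74876749]))
pack a (array([ 5.87443054e+02,  4.22031162e-01, -8.69686656e-01]), array([2.06356863]))
panelfront (array([ 431.68479184, -111.2192542 ,  -21.94380195]), array([1.57668546]))
0 [array([412.33962851, 208.58999828]), array([395.69764099, 292.86648095])] (396.0033333333334, 285.00333333333333) (405.4542857142857, 201.16857142857145)
0.1 [array([410.67201857, 204.79461166]), array([396.61059497, 289.43495468])] (396.0033333333334, 285.00333333333333) (405.4542857142857, 201.16857142857145)
0.2 [array([408.42409499, 200.73980056]), array([397.51091119, 285.40395717])] (396.0033333333334, 285.00333333333333) (405.4542857142857, 201.16857142857145)
0.3 [array([405.60925436, 196.46953048]), array([398.3866371 , 280.80854541])] (396.0033333333334, 285.00333333333333) (405.4542857142857, 201.16857142857145)
```

View pics/c3.png

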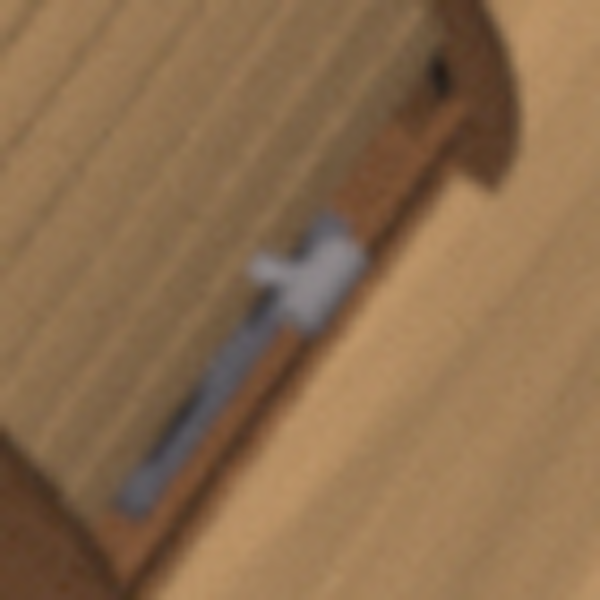

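```bash
cat > to.py <<'E'
import sys; from geo import *
# usage: to.py x y z jawdir_yaw(tool x axis = -(cos,sin)yaw) -> remaining delta in tool axes after twist
o=robot.observe(); R=o["ee_rot"]; x,y,z=map(float,sys.argv[1:4]); yaw=float(sys.argv[4]) if len(sys.argv)>4 else None
cur=np.arctan2(-R[1,0],-R[0,0]); tw=0. if yaw is None else (cur-yaw+np.pi/2)%np.pi-np.pi/2
a=cur-tw; d=np.array([x,y,z])-o["tool_pos"]; X=-np.array([np.cos(a),np.sin(a),0]); Z=np.cross(X,[0,0,-1])
print("t",round(o["clock"],2),"pos",o["tool_pos"].round(1),"yaw",round(cur,3),"w",round(o["width"],1),"F",o["contact_force"].round(1),"j6",round(o["joints"][5],2),"| twist",round(tw,3),"dxyz",np.round([d@X,-d[2],d@Z],1))
E
python3 -m handwheel '{"claw":[60,60,60],"delta_pos":[[0,0,0],[0,0,0],[0,0,0]],"twist":[0.1,0.1,0.1]}' 40
python3 -m handwheel '{"claw":[60,60,60,60,60,60,60,60],"delta_pos":[[-20,0,-34],[-20,0,-34],[-20,0,-34],[-20,0,-34],[-20,0,-34],[-20,0,-34],[-20,0,-34],[-20,0,-34]],"twist":[0,0,0,0,0,0,0,0]}'
python3 to.py 451 -228 230 0.02
```

```text
clock: 0.35
tool_pos: [209.6, -641.2, 230.4]
ee_rot: [[-1.0, -0.0, 0.011], [-0.011, 0.002, -1.0], [0.0, -1.0, -0.002]]
contact_force: [-0.2, 0.1, 0.1]
width: 59.8
clock: 1.02
tool_pos: [365.7, -365.0, 230.8]
ee_rot: [[-1.0, -0.0, 0.015], [-0.015, 0.001, -1.0], [0.0, -1.0, -0.001]]
contact_force: [0.9, -0.4, -0.9]
width: 60.2
t 1.02 pos [ 365.7 -365.   230.8] yaw 0.015 w 60.2 F [ 0.9 -0.4 -0.9] j6 0.57 | twist -0.005 dxyz [ -88.     0.8 -135.3]
```

```bash
python3 -m handwheel '{"claw":[60,60,60,60,60,60],"delta_pos":[[-20,0,-33],[-20,0,-33],[-20,0,-33],[-22,0,-33],[0,0,0],[0,0,0]],"twist":[0,0,0,0,0,0]}' 
python3 to.py 451 -228 160 0.01
python3 - <<'E'
from geo import *
for n in CAM: cv2.imwrite(f"pics/{n}1.png",robot.capture(n)["pixels"][:,:,::-1])
a=cv2.resize(cv2.imread("pics/top1.png")[170:310,340:460],None,fx=3.3,fy=3.3,interpolation=cv2.INTER_CUBIC)
b=cv2.resize(cv2.imread("pics/scene1.png")[110:250,285:435],None,fx=2.6,fy=3.3,interpolation=cv2.INTER_CUBIC)
cv2.imwrite("pics/ab1.png",np.hstack([a,b]))
E
```

```text
clock: 1.52
tool_pos: [445.8, -231.9, 230.9]
ee_rot: [[-1.0, -0.001, 0.02], [-0.02, 0.0, -1.0], [0.001, -1.0, -0.0]]
contact_force: [-1.1, -0.6, 0.4]
width: 60.2
t 1.52 pos [ 445.8 -231.9  230.9] yaw 0.02 w 60.2 F [-1.1 -0.6  0.4] j6 0.87 | twist 0.01 dxyz [-5.3 70.9 -3.9]
```

View pics/ab1.png

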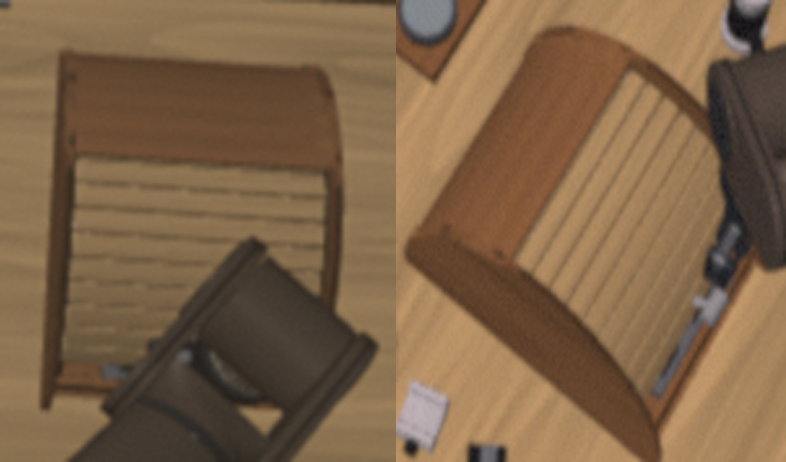

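```bash
python3 -m handwheel '{"claw":[65,65,65,65,65,65],"delta_pos":[[-5,35,-4],[0,35,0],[0,30,0],[0,25,0],[0,0,0],[0,0,0]],"twist":[0,0,0,0,0,0]}' 
python3 -m handwheel '{"claw":[25,25,25,25,25],"delta_pos":[[0,0,0],[0,0,0],[0,0,0],[0,0,0],[0,0,0]],"twist":[0,0,0,0,0]}' 30
python3 to.py 451 -228 104 0.01
```

```text
clock: 2.12
tool_pos: [448.7, -230.4, 105.1]
ee_rot: [[-1.0, -0.003, 0.013], [-0.013, 0.002, -1.0], [0.003, -1.0, -0.002]]
contact_force: [0.0, -0.4, 0.5]
width: 64.7
clock: 2.53
tool_pos: [448.8, -224.9, 106.8]
ee_rot: [[-1.0, -0.005, 0.013], [-0.013, 0.012, -1.0], [0.004, -1.0, -0.012]]
contact_force: [-4.2, 14.2, 4.6]
width: 29.0
t 2.53 pos [ 448.8 -224.9  106.8] yaw 0.013 w 29.0 F [-4.2 14.2  4.6] j6 0.88 | twist 0.003 dxyz [-2.2  2.8  3.1]
```

```bash
python3 -m handwheel '{"claw":[25,25,25,25,25,25,25,25],"delta_pos":[[0,0,-5],[-8.5,-10.5,0],[-9,-9.5,0],[-10,-9,0],[-10,-8.5,0],[-11,-7.5,0],[-11,-7,0],[0,0,0]],"twist":[0,0,0,0,0,0,0,0]}'
```

```text
clock: 3.2
tool_pos: [511.9, -225.2, 161.6]
ee_rot: [[-1.0, 0.005, 0.016], [-0.016, -0.004, -1.0], [-0.005, -1.0, 0.004]]
contact_force: [-0.4, -1.5, 2.0]
width: 29.0
```

```bash
python3 -m handwheel '{"claw":[25,25,25,25,25,25,25],"delta_pos":[[-12,-6,0],[-12,-5.4,0],[-12.5,-4.5,0],[-12.8,-3.5,0],[-13,-2.5,0],[-13.2,-1.7,0],[0,0,0]],"twist":[0,0,0,0,0,0,0]}'
python3 -m handwheel '{"claw":[25,25,25,25,25,25],"delta_pos":[[-13.2,-0.8,0],[-13.2,0.3,0],[-13,1,0],[-12,1.8,0],[0,0,0],[0,0,0]],"twist":[0,0,0,0,0,0]}'
```

```text
clock: 3.78
tool_pos: [587.2, -225.7, 184.7]
ee_rot: [[-1.0, 0.005, 0.017], [-0.017, -0.007, -1.0], [-0.005, -1.0, 0.007]]
contact_force: [2.2, -6.1, 1.6]
width: 29.0
clock: 4.28
tool_pos: [638.5, -226.1, 183.1]
ee_rot: [[-1.0, 0.007, 0.016], [-0.016, -0.01, -1.0], [-0.007, -1.0, 0.01]]
contact_force: [1.9, -8.2, 2.1]
width: 28.8
```

```bash
python3 -m handwheel '{"claw":[25,25,25],"delta_pos":[[-6,1,2],[-5,1,2],[0,0,0]],"twist":[0,0,0]}'
python3 -m handwheel '{"claw":[25,25,25],"delta_pos":[[-5,1,2],[0,0,0],[0,0,0]],"twist":[0,0,0]}'
```

```text
clock: 4.53
tool_pos: [649.5, -226.3, 180.9]
ee_rot: [[-1.0, 0.006, 0.015], [-0.015, -0.001, -1.0], [-0.006, -1.0, 0.001]]
contact_force: [-0.0, -0.4, 5.0]
width: 28.9
clock: 4.78
tool_pos: [650.6, -226.3, 180.5]
ee_rot: [[-1.0, -0.006, 0.017], [-0.017, 0.003, -1.0], [0.006, -1.0, -0.003]]
contact_force: [-11.2, 4.3, 12.1]
width: 28.8
```

```bash
python3 -m handwheel '{"claw":[65,65,65,65,65,65],"delta_pos":[[4,0,0],[0,0,0],[0,0,0],[0,-35,0],[0,-38,0],[0,-30,0]],"twist":[0,0,0,0,0,0]}'
python3 -m handwheel '{"claw":[42,42,42,42,42,42,42,42],"delta_pos":[[12,0,-39],[12,0,-39],[12,0,-39],[12,0,-39],[12,0,-39],[12,0,-39],[12,0,-39],[12,0,-39]],"twist":[0,0,0,0,0,0,0,0]}'
python3 -m handwheel '{"claw":[42,42,42,42,42],"delta_pos":[[12,0,-39],[12,0,-39],[12,0,-39],[0,0,0],[0,0,0]],"twist":[0,0,0,0,0]}'
python3 to.py 505 243 260 -0.058
python3 - <<'E'
from geo import *
for n in CAM: cv2.imwrite(f"pics/{n}2.png",robot.capture(n)["pixels"][:,:,::-1])
a=cv2.resize(cv2.imread("pics/top2.png")[170:310,340:460],None,fx=3.3,fy=3.3,interpolation=cv2.INTER_CUBIC)
b=cv2.resize(cv2.imread("pics/scene2.png")[110:250,310:430],None,fx=3.3,fy=3.3,interpolation=cv2.INTER_CUBIC)
cv2.imwrite("pics/ab2.png",np.hstack([a,b]))
E
```

```text
clock: 5.28
tool_pos: [648.9, -227.6, 281.1]
ee_rot: [[-1.0, 0.001, 0.016], [-0.016, 0.0, -1.0], [-0.001, -1.0, -0.0]]
contact_force: [0.8, 0.6, 1.2]
width: 65.0
clock: 5.95
tool_pos: [546.9, 84.6, 279.4]
ee_rot: [[-1.0, 0.001, 0.015], [-0.015, 0.001, -1.0], [-0.001, -1.0, -0.001]]
contact_force: [0.1, 1.1, -0.8]
width: 42.2
clock: 6.37
tool_pos: [509.1, 201.2, 279.5]
ee_rot: [[-1.0, 0.0, 0.02], [-0.02, 0.0, -1.0], [-0.0, -1.0, -0.0]]
contact_force: [-0.2, 0.2, 0.1]
width: 42.3
t 6.37 pos [509.1 201.2 279.5] yaw 0.02 w 42.3 F [-0.2  0.2  0.1] j6 1.74 | twist 0.078 dxyz [  6.5  19.5 -41.5]
```

View pics/ab2.png

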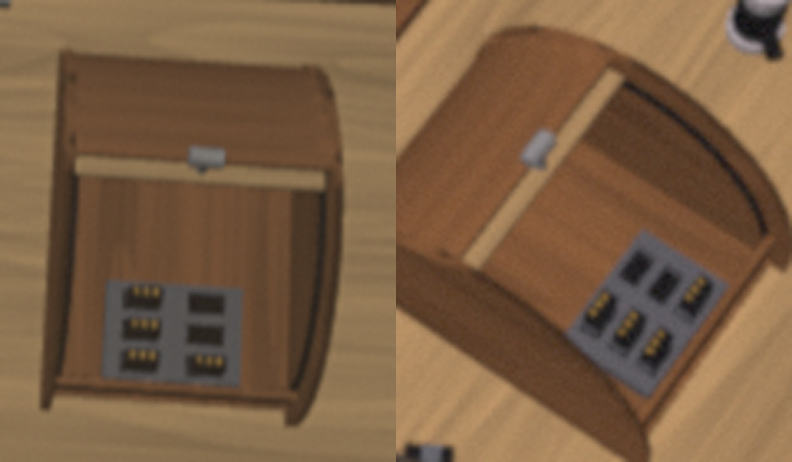

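```bash
python3 - <<'E'
from geo import *
T=lambda a,b:((a)/3.3+340-.35,b/3.3+170-.35); S=lambda a,b:((a-396)/3.3+310-.35,b/3.3+110-.35)
r=lambda v:np.round(v[:2],1)
print("tray top",[r(ray("top",T(*q),22)) for q in[(108,280),(243,290),(240,388),(103,378)]])
print("tray scn",[r(ray("scene",S(*q),22)) for q in[(641,231),(727,285),(650,397),(570,330)]])
print("pockets top (30,-31),(0,-31)",[r(ray("top",T(*q),22)) for q in[(206,303),(205,335)]])
print("pockets scn",[r(ray("scene",S(*q),22)) for q in[(635,267),(665,285)]])
for n,o,f in(("top",(340,170),T),("scene",(310,110),S)):
    im=cv2.imread(f"pics/{n}2.png"); c=im[o[1]:o[1]+140,o[0]:o[0]+120].astype(int)
    m=((c[:,:,2]-c[:,:,0]>55)&(c[:,:,1]-c[:,:,0]>35)); m[:75]=0
    if n=="scene": m[:, :55]=0
    k,l,st,ce=cv2.connectedComponentsWithStats(m.astype(np.uint8))
    for i in range(1,k):
        if 4<st[i,4]<60: print(n,"gold",st[i,4],r(ray(n,ce[i]+np.array(o),52)))
print("pull",[np.round(ray("top",T(207,157),195),0),np.round(ray("scene",S(538,148),195),0)])
E
```

```text
tray top [array([ 552.1, -161.9]), array([ 550.1, -291. ]), array([ 456.3, -290.3]), array([ 458.1, -160.8])]
tray scn [array([ 554. , -285.8]), array([ 461.6, -285.9]), array([ 460.4, -156.6]), array([ 553.5, -168.7])]
pockets top (30,-31),(0,-31) [array([ 535.4, -256.1]), array([ 504.7, -255.9])]
pockets scn [array([ 539.1, -253. ]), array([ 507.4, -253.9])]
top gold 27 [563.1 -77.2]
top gold 31 [ 540.3 -403.2]
top gold 9 [ 531.7 -380.5]
pull [array([ 635., -227.,  195.]), array([ 637., -225.,  195.])]
```

```bash
python3 -m handwheel '{"claw":[46,46,46,46,46,46,46,46],"delta_pos":[[0,0,0],[-4,0,37],[-4,0,37],[-4,0,37],[-4,0,37],[-4,0,37],[-4,0,37],[-4,0,37]],"twist":[0.05,0,0,0,0,0,0,0]}' 50
python3 to.py 536 -193.5 120 -0.03
```

```text
clock: 7.13
tool_pos: [528.7, -64.4, 279.7]
ee_rot: [[-0.999, 0.001, -0.037], [0.037, -0.0, -0.999], [-0.001, -1.0, 0.0]]
contact_force: [0.7, 0.1, 0.2]
width: 46.0
t 7.13 pos [528.7 -64.4 279.7] yaw -0.037 w 46.0 F [0.7 0.1 0.2] j6 1.3 | twist -0.007 dxyz [-11.2 159.7 128.9]
```

```bash
python3 -m handwheel '{"claw":[46,46,46,46,46,46,46,46],"delta_pos":[[-3,0,32],[-3,0,32],[-3,0,32],[-1,0,27],[0,40,0],[0,40,0],[0,40,0],[0,40,0]],"twist":[0,0,0,0,0,0,0,0]}'
python3 -m handwheel '{"claw":[46,46],"delta_pos":[[0,20,0],[0,0,0]],"twist":[0,0]}'
python3 to.py 536 -193.5 25 -0.03
```

```text
clock: 7.8
tool_pos: [534.1, -186.4, 118.2]
ee_rot: [[-0.999, 0.001, -0.038], [0.038, -0.001, -0.999], [-0.001, -1.0, 0.001]]
contact_force: [0.2, 0.9, -0.5]
width: 46.3
clock: 7.97
tool_pos: [530.0, -183.6, 92.9]
ee_rot: [[-0.999, -0.011, -0.037], [0.037, 0.006, -0.999], [0.011, -1.0, -0.006]]
contact_force: [-0.5, 0.9, -0.7]
width: 46.1
t 7.97 pos [ 530.  -183.6   92.9] yaw -0.037 w 46.1 F [-0.5  0.9 -0.7] j6 1.09 | twist -0.007 dxyz [-6.3 67.9  9.7]
```

```bash
python3 -m handwheel '{"claw":[46,46],"delta_pos":[[0,0,0],[0,0,0]],"twist":[0,0]}'
python3 to.py 536 -193.5 25 -0.03
python3 - <<'E'
from geo import *
for n in CAM: cv2.imwrite(f"pics/{n}3.png",robot.capture(n)["pixels"][:,:,::-1])
b=cv2.resize(cv2.imread("pics/scene3.png")[80:320,280:540],None,fx=2.5,fy=2.5,interpolation=cv2.INTER_CUBIC)
cv2.imwrite("pics/b3.png",b)
E
```

```text
clock: 8.13
tool_pos: [535.8, -185.6, 101.6]
ee_rot: [[-0.999, 0.003, -0.036], [0.036, -0.002, -0.999], [-0.003, -1.0, 0.002]]
contact_force: [0.4, 0.1, 0.2]
width: 46.2
t 8.13 pos [ 535.8 -185.6  101.6] yaw -0.036 w 46.2 F [0.4 0.1 0.2] j6 1.09 | twist -0.006 dxyz [-0.4 76.6  7.8]
```

View pics/b3.png

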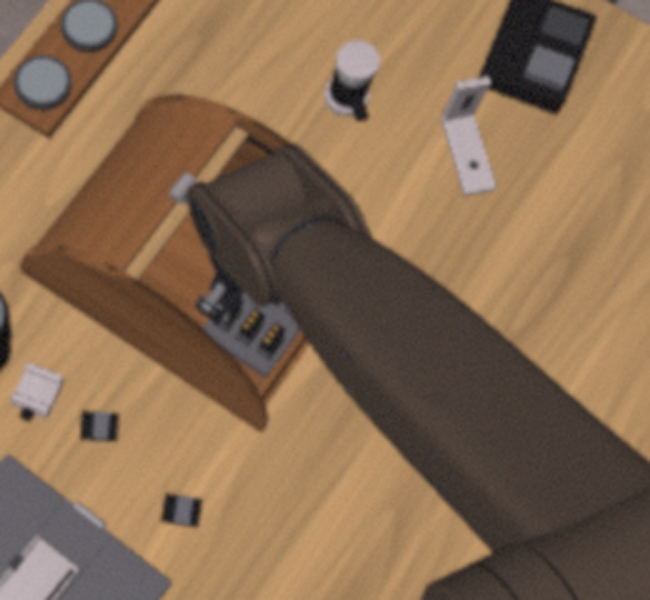

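```bash
python3 -m handwheel '{"claw":[46,46,46,46,46,46],"delta_pos":[[0,25,8],[0,22,0],[0,16,0],[0,12,0],[0,0,0],[0,0,0]],"twist":[0,0,0,0,0,0]}'
python3 to.py 536 -193.5 25 -0.03
python3 -m handwheel '{"claw":[20,20,20,20,20],"delta_pos":[[0,0,0],[0,0,0],[0,0,0],[0,0,0],[0,0,0]],"twist":[0,0,0,0,0]}' 60
python3 to.py 536 -193.5 25 -0.03
```

```text
clock: 8.73
tool_pos: [535.0, -192.1, 25.5]
ee_rot: [[-0.999, 0.001, -0.034], [0.034, -0.001, -0.999], [-0.001, -1.0, 0.001]]
contact_force: [0.9, -1.0, 0.5]
width: 46.0
t 8.73 pos [ 535.  -192.1   25.5] yaw -0.034 w 46.0 F [ 0.9 -1.   0.5] j6 1.08 | twist -0.004 dxyz [-1.   0.5  1.4]
clock: 9.15
tool_pos: [536.0, -192.6, 26.7]
ee_rot: [[-0.999, 0.004, -0.034], [0.034, -0.002, -0.999], [-0.004, -1.0, 0.002]]
contact_force: [-0.4, 0.8, 5.4]
width: 31.1
t 9.15 pos [ 536.  -192.6   26.7] yaw -0.034 w 31.1 F [-0.4  0.8  5.4] j6 1.08 | twist -0.004 dxyz [0.  1.7 0.9]
```

```bash
python3 -m handwheel '{"claw":[20,20,20,20,20,20,20,20],"delta_pos":[[0,-20,0],[0,-33,0],[0,-40,0],[0,-40,0],[0,-40,0],[0,-40,0],[0,-40,0],[0,0,0]],"twist":[0,0,0,0,0,0,0,0]}'
python3 -m handwheel '{"claw":[20,20,20,20,20,20,20,20],"delta_pos":[[4,0,-38],[4,0,-38],[4,0,-38],[4,0,-38],[4,0,-38],[4,0,-38],[4,0,-38],[4,0,-38]],"twist":[0,0,0,0,0,0,0,0]}'
python3 -m handwheel '{"claw":[20,20,20,20,20,20,20],"delta_pos":[[4,0,-38],[4,0,-38],[4,0,-35],[0,0,-20],[0,0,0],[0,0,0],[0,0,0]],"twist":[0.0,0,0,0,0,0,0]}'
python3 to.py 506 244 230 -0.058
```

```text
clock: 9.82
tool_pos: [537.9, -193.6, 288.7]
ee_rot: [[-0.999, 0.015, -0.034], [0.034, -0.009, -0.999], [-0.016, -1.0, 0.008]]
contact_force: [0.3, -0.4, 1.0]
width: 31.0
clock: 10.48
tool_pos: [512.0, 114.9, 277.3]
ee_rot: [[-0.999, -0.0, -0.034], [0.034, 0.0, -0.999], [0.0, -1.0, 0.0]]
contact_force: [0.3, -0.4, -0.4]
width: 30.8
clock: 11.07
tool_pos: [505.1, 243.9, 277.1]
ee_rot: [[-0.999, -0.001, -0.034], [0.034, -0.001, -0.999], [0.001, -1.0, 0.001]]
contact_force: [-0.3, -0.4, -1.0]
width: 31.0
t 11.07 pos [505.1 243.9 277.1] yaw -0.034 w 31.0 F [-0.3 -0.4 -1. ] j6 1.87 | twist 0.024 dxyz [-0.9 47.1 -0.2]
```

```bash
python3 -m handwheel '{"claw":[20,20,20,20,20,20,20],"delta_pos":[[0,25,0],[0,20,0],[0,15,0],[0,15,0],[0,15,0],[0,0,0],[0,0,0]],"twist":[0.024,0,0,0,0,0,0]}'
python3 to.py 506 244 142 -0.058
```

```text
clock: 11.65
tool_pos: [503.7, 242.9, 186.7]
ee_rot: [[-0.998, -0.006, -0.06], [0.06, -0.001, -0.998], [0.006, -1.0, 0.002]]
contact_force: [-5.3, -1.0, 1.4]
width: 30.8
t 11.65 pos [503.7 242.9 186.7] yaw -0.06 w 30.8 F [-5.3 -1.   1.4] j6 1.9 | twist -0.002 dxyz [-2.2 44.7 -1.2]
```

```bash
python3 -m handwheel '{"claw":[20,20,20,20,20,20],"delta_pos":[[-2,15,0],[0,15,0],[0,15,0],[0,2,0],[0,0,0],[0,0,0]],"twist":[0,0,0,0,0,0]}'
python3 to.py 506 244 142 -0.058
python3 -m handwheel '{"claw":[52,52,52,52,52,52],"delta_pos":[[0,0,0],[0,0,0],[0,0,0],[0,0,0],[0,0,0],[0,0,0]],"twist":[0,0,0,0,0,0]}'
python3 to.py 506 244 142 -0.058
python3 - <<'E'
from geo import *
for n in CAM: cv2.imwrite(f"pics/{n}4.png",robot.capture(n)["pixels"][:,:,::-1])
b=cv2.resize(cv2.imread("pics/scene4.png")[230:410,200:380],None,fx=2.2,fy=2.2,interpolation=cv2.INTER_CUBIC)
a=cv2.resize(cv2.imread("pics/top4.png")[180:360,150:330],None,fx=2.2,fy=2.2,interpolation=cv2.INTER_CUBIC)
cv2.imwrite("pics/ab4.png",np.hstack([a,b]))
E
```

```text
clock: 12.15
tool_pos: [504.8, 243.4, 139.2]
ee_rot: [[-0.998, -0.008, -0.059], [0.059, -0.002, -0.998], [0.007, -1.0, 0.002]]
contact_force: [-6.7, 0.1, -4.4]
width: 31.2
t 12.15 pos [504.8 243.4 139.2] yaw -0.059 w 31.2 F [-6.7  0.1 -4.4] j6 1.9 | twist -0.001 dxyz [-1.2 -2.8 -0.7]
clock: 12.65
tool_pos: [505.7, 244.3, 140.4]
ee_rot: [[-0.998, -0.004, -0.059], [0.059, 0.0, -0.998], [0.004, -1.0, 0.0]]
contact_force: [-5.3, 0.7, -2.1]
width: 52.0
t 12.65 pos [505.7 244.3 140.4] yaw -0.059 w 52.0 F [-5.3  0.7 -2.1] j6 1.9 | twist -0.001 dxyz [-0.3 -1.6  0.3]
```

View pics/ab4.png

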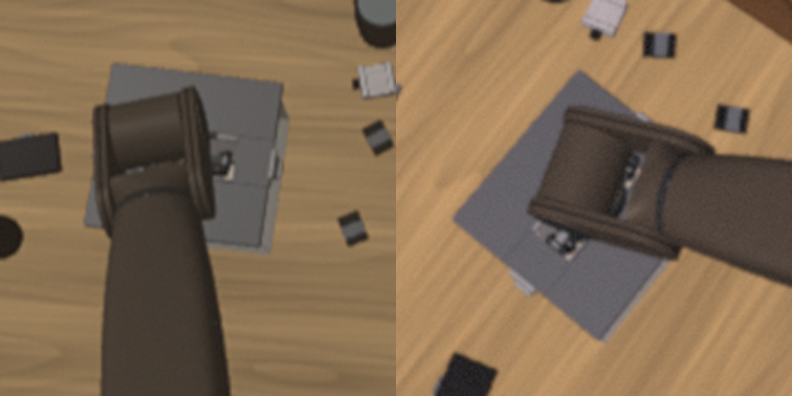

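```bash
python3 -m handwheel '{"claw":[52,52,52,52,46,46,46,46],"delta_pos":[[0,-20,0],[0,-30,0],[0,-40,0],[0,-40,0],[0,-10,20],[-1.4,0,38],[-1.4,0,38],[-1.4,0,38]],"twist":[0,0,0,0,-0.025,0,0,0]}'
python3 -m handwheel '{"claw":[46,46,46,46,46,46,46,46],"delta_pos":[[-1.4,0,38],[-1.4,0,38],[-1.4,0,38],[-1.4,0,38],[-1.4,0,38],[-1.4,0,36],[-1,0,20],[0,0,0]],"twist":[0,0,0,0,0,0,0,0]}'
python3 to.py 506 -192.5 100 -0.03
python3 - <<'E'
from geo import *
for n in CAM: cv2.imwrite(f"pics/{n}5.png",robot.capture(n)["pixels"][:,:,::-1])
E
```

```text
clock: 13.42
tool_pos: [507.8, 108.8, 283.7]
ee_rot: [[-0.999, 0.007, -0.032], [0.032, -0.001, -0.999], [-0.007, -1.0, 0.0]]
contact_force: [0.3, 0.2, 0.0]
width: 46.0
clock: 14.08
tool_pos: [508.5, -140.7, 282.8]
ee_rot: [[-0.999, 0.004, -0.039], [0.039, -0.004, -0.999], [-0.005, -1.0, 0.004]]
contact_force: [0.2, -0.2, 1.0]
width: 45.7
t 14.08 pos [ 508.5 -140.7  282.8] yaw -0.039 w 45.7 F [ 0.2 -0.2  1. ] j6 1.15 | twist -0.009 dxyz [  1.  182.8  51.8]
```

```bash
python3 -m handwheel '{"claw":[46,46,46,46,46,46,46,46],"delta_pos":[[0,0,32],[1,20,20],[0,35,0],[0,35,0],[0,35,0],[0,30,0],[0,22,0],[0,0,0]],"twist":[0,0,0,0,0,0,0,0]}'
python3 -m handwheel '{"claw":[46,46],"delta_pos":[[0,0,0],[0,0,0]],"twist":[0,0]}'
python3 to.py 506 -192.5 25 -0.03
```

```text
clock: 14.85
tool_pos: [502.4, -184.6, 98.8]
ee_rot: [[-0.999, -0.008, -0.031], [0.031, 0.005, -0.999], [0.008, -1.0, -0.005]]
contact_force: [-1.2, 1.1, -0.0]
width: 46.2
clock: 15.02
tool_pos: [506.7, -187.8, 105.9]
ee_rot: [[-0.999, 0.003, -0.032], [0.032, -0.002, -0.999], [-0.003, -1.0, 0.002]]
contact_force: [0.0, 0.5, 0.3]
width: 46.1
t 15.02 pos [ 506.7 -187.8  105.9] yaw -0.032 w 46.1 F [0.  0.5 0.3] j6 1.06 | twist -0.002 dxyz [ 0.6 80.9  4.7]
```

```bash
python3 - <<'E'
from geo import *
b=cv2.resize(cv2.imread("pics/scene5.png")[230:410,200:380],None,fx=2.2,fy=2.2,interpolation=cv2.INTER_CUBIC)
a=cv2.resize(cv2.imread("pics/top5.png")[180:360,180:360],None,fx=2.2,fy=2.2,interpolation=cv2.INTER_CUBIC)
cv2.imwrite("pics/ab5.png",np.hstack([a,b]))
E
```

```text
(no output)
```

View pics/ab5.png

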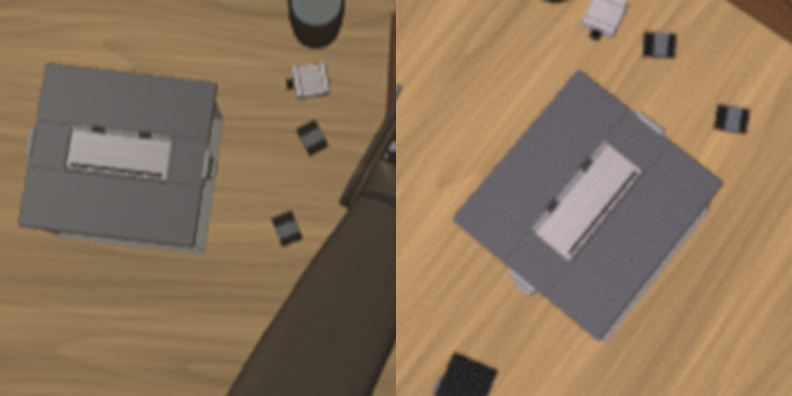

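```bash
python3 -m handwheel '{"claw":[46,46,46,46,46,46],"delta_pos":[[0,25,4.5],[0,25,0],[0,18,0],[0,13,0],[0,0,0],[0,0,0]],"twist":[0,0,0,0,0,0]}'
python3 -m handwheel '{"claw":[20,20,20,20,20],"delta_pos":[[0,0,0],[0,0,0],[0,0,0],[0,0,0],[0,0,0]],"twist":[0,0,0,0,0]}' 60
python3 -m handwheel '{"claw":[20,20,20,20,20,20,20,20],"delta_pos":[[0,-20,0],[0,-33,0],[0,-40,0],[0,-40,0],[0,-40,0],[0,-40,0],[0,-40,0],[0,0,0]],"twist":[0,0,0,0,0,0,0,0]}'
python3 to.py 506 244 277 -0.058
```

```text
clock: 15.52
tool_pos: [505.9, -192.7, 23.9]
ee_rot: [[-0.999, 0.002, -0.033], [0.033, -0.001, -0.999], [-0.002, -1.0, 0.001]]
contact_force: [0.4, 1.0, -1.0]
width: 46.2
clock: 15.93
tool_pos: [506.8, -193.4, 25.0]
ee_rot: [[-0.999, 0.004, -0.033], [0.033, -0.002, -0.999], [-0.004, -1.0, 0.002]]
contact_force: [0.6, 0.6, 6.0]
width: 31.1
clock: 16.6
tool_pos: [508.4, -194.3, 286.8]
ee_rot: [[-0.999, 0.015, -0.033], [0.033, -0.01, -0.999], [-0.016, -1.0, 0.009]]
contact_force: [0.3, -0.7, 1.2]
width: 31.0
t 16.6 pos [ 508.4 -194.3  286.8] yaw -0.033 w 31.0 F [ 0.3 -0.7  1.2] j6 1.05 | twist 0.025 dxyz [  27.8    9.8 -437.5]
```

```bash
python3 -m handwheel '{"claw":[20,20,20,20,20,20,20,20],"delta_pos":[[0,0,0],[2.4,0,-38],[2.4,0,-38],[2.4,0,-38],[2.4,0,-38],[2.4,0,-38],[2.4,0,-38],[2.4,0,-38]],"twist":[0.025,0,0,0,0,0,0,0]}'
python3 -m handwheel '{"claw":[20,20,20,20,20,20,20,20],"delta_pos":[[2.4,0,-38],[2.4,0,-38],[2.4,0,-38],[2,0,-37],[0,0,-20],[0,0,0],[0,0,0],[0,0,0]],"twist":[0,0,0,0,0,0,0,0]}'
python3 to.py 506 244 142 -0.058
```

```text
clock: 17.27
tool_pos: [503.0, 76.0, 275.6]
ee_rot: [[-0.998, 0.0, -0.058], [0.058, -0.0, -0.998], [-0.0, -1.0, 0.0]]
contact_force: [0.4, -0.3, -0.4]
width: 30.8
clock: 17.93
tool_pos: [504.2, 244.9, 275.3]
ee_rot: [[-0.998, -0.001, -0.058], [0.058, -0.001, -0.998], [0.0, -1.0, 0.001]]
contact_force: [0.7, -0.2, -0.2]
width: 30.9
t 17.93 pos [504.2 244.9 275.3] yaw -0.058 w 30.9 F [ 0.7 -0.2 -0.2] j6 1.9 | twist -0.0 dxyz [ -1.9 133.3   0.8]
```

```bash
python3 -m handwheel '{"claw":[20,20,20,20,20,20,20,20],"delta_pos":[[-2,25,0],[0,20,0],[0,15,0],[0,15,0],[-2,15,0],[0,15,0],[0,15,0],[0,14,0]],"twist":[0,0,0,0,0,0,0,0]}'
python3 -m handwheel '{"claw":[20,52,52,52,52,52,52],"delta_pos":[[0,0,0],[0,0,0],[0,0,0],[0,0,0],[0,0,0],[0,0,0],[0,0,0]],"twist":[0,0,0,0,0,0,0]}'
python3 to.py 506 244 142 -0.058
python3 -m handwheel '{"claw":[52,52,52,52,46,46,46,46],"delta_pos":[[0,-20,0],[0,-30,0],[0,-40,0],[0,-40,0],[0,-10,20],[1.4,0,38],[1.4,0,38],[1.4,0,38]],"twist":[0,0,0,0,-0.025,0,0,0]}'
python3 -m handwheel '{"claw":[46,46,46,46,46,46,46,46],"delta_pos":[[1.4,0,38],[1.4,0,38],[1.4,0,38],[1.4,0,38],[1.4,0,38],[1.4,0,38],[1.4,0,38],[1.4,0,34]],"twist":[0,0,0,0,0,0,0,0]}'
python3 -m handwheel '{"claw":[46,46,46,46,46,46,46,46],"delta_pos":[[0,20,0],[0,35,0],[0,35,0],[0,35,0],[0,30,0],[0,15,0],[0,0,0],[0,0,0]],"twist":[0,0,0,0,0,0,0,0]}'
python3 to.py 476 -193 25 -0.03
```

```text
clock: 18.6
tool_pos: [507.9, 243.6, 141.2]
ee_rot: [[-0.998, -0.002, -0.061], [0.061, -0.0, -0.998], [0.002, -1.0, 0.0]]
contact_force: [-2.9, -0.5, 1.2]
width: 30.7
clock: 19.18
tool_pos: [505.8, 244.1, 140.5]
ee_rot: [[-0.998, -0.007, -0.06], [0.06, -0.001, -0.998], [0.007, -1.0, 0.001]]
contact_force: [-6.2, 0.3, -3.5]
width: 51.9
t 19.18 pos [505.8 244.1 140.5] yaw -0.06 w 51.9 F [-6.2  0.3 -3.5] j6 1.9 | twist -0.002 dxyz [-0.2 -1.5  0.1]
clock: 19.85
tool_pos: [499.7, 109.4, 283.9]
ee_rot: [[-0.999, 0.005, -0.033], [0.033, -0.001, -0.999], [-0.005, -1.0, 0.0]]
contact_force: [1.5, -0.4, -0.0]
width: 46.2
clock: 20.52
tool_pos: [477.5, -191.5, 283.4]
ee_rot: [[-0.999, 0.003, -0.035], [0.035, -0.003, -0.999], [-0.003, -1.0, 0.003]]
contact_force: [0.1, 0.1, 0.5]
width: 45.8
clock: 21.18
tool_pos: [478.0, -188.9, 112.2]
ee_rot: [[-0.999, 0.0, -0.034], [0.034, -0.0, -0.999], [-0.0, -1.0, 0.0]]
contact_force: [0.8, 0.6, 0.7]
width: 45.8
t 21.18 pos [ 478.  -188.9  112.2] yaw -0.034 w 45.8 F [0.8 0.6 0.7] j6 1.03 | twist -0.004 dxyz [ 1.9 87.2  4.2]
```

```bash
python3 -m handwheel '{"claw":[46,46,46,46,46,46],"delta_pos":[[2,30,4],[0,25,0],[0,20,0],[0,12,0],[0,0,0],[0,0,0]],"twist":[0,0,0,0,0,0]}'
python3 -m handwheel '{"claw":[20,20,20,20,20],"delta_pos":[[0,0,0],[0,0,0],[0,0,0],[0,0,0],[0,0,0]],"twist":[0,0,0,0,0]}' 60
python3 -m handwheel '{"claw":[20,20,20,20,20,20,20,20],"delta_pos":[[0,-20,0],[0,-33,0],[0,-40,0],[0,-40,0],[0,-40,0],[0,-40,0],[0,-40,0],[0,0,0]],"twist":[0,0,0,0,0,0,0,0.025]}'
python3 -m handwheel '{"claw":[20,20,20,20,20,20,20,20],"delta_pos":[[-0.4,0,-38],[-0.4,0,-38],[-0.4,0,-38],[-0.4,0,-38],[-0.4,0,-38],[-0.4,0,-38],[-0.4,0,-38],[-0.4,0,-38]],"twist":[0,0,0,0,0,0,0,0]}'
python3 -m handwheel '{"claw":[20,20,20,20,20,20,20],"delta_pos":[[-0.4,0,-38],[-0.4,0,-38],[0,0,-38],[0,0,-20],[0,0,0],[0,0,0],[0,0,0]],"twist":[0,0,0,0,0,0,0]}'
python3 to.py 506 244 142 -0.058
```

```text
clock: 21.68
tool_pos: [477.0, -192.8, 26.1]
ee_rot: [[-0.999, 0.002, -0.033], [0.033, -0.001, -0.999], [-0.002, -1.0, 0.001]]
contact_force: [0.1, -0.2, -0.1]
width: 46.2
clock: 22.1
tool_pos: [477.9, -193.2, 27.1]
ee_rot: [[-0.999, 0.004, -0.033], [0.033, -0.003, -0.999], [-0.004, -1.0, 0.003]]
contact_force: [-1.3, 0.8, 6.2]
width: 30.7
clock: 22.77
tool_pos: [479.4, -193.9, 288.8]
ee_rot: [[-0.998, 0.015, -0.058], [0.058, -0.01, -0.998], [-0.016, -1.0, 0.009]]
contact_force: [1.2, -0.4, 1.0]
width: 31.0
clock: 23.43
tool_pos: [496.4, 113.3, 278.1]
ee_rot: [[-0.998, 0.001, -0.058], [0.058, -0.0, -0.998], [-0.001, -1.0, -0.0]]
contact_force: [1.6, 0.1, -0.4]
width: 30.9
clock: 24.02
tool_pos: [505.2, 244.6, 277.6]
ee_rot: [[-0.998, -0.0, -0.058], [0.058, -0.001, -0.998], [0.0, -1.0, 0.001]]
contact_force: [0.2, -0.9, -0.3]
width: 31.1
t 24.02 pos [505.2 244.6 277.6] yaw -0.058 w 31.1 F [ 0.2 -0.9 -0.3] j6 1.9 | twist -0.0 dxyz [ -0.8 135.6   0.5]
```

```bash
python3 -m handwheel '{"claw":[20,20,20,20,20,20,20,20],"delta_pos":[[-1,25,0],[0,20,0],[0,15,0],[0,15,0],[-2,15,0],[0,15,0],[0,15,0],[0,16,0]],"twist":[0,0,0,0,0,0,0,0]}'
python3 -m handwheel '{"claw":[20,52,52,52,52,52,52],"delta_pos":[[0,0,0],[0,0,0],[0,0,0],[0,0,0],[0,0,0],[0,0,0],[0,0,0]],"twist":[0,0,0,0,0,0,0]}'
python3 to.py 506 244 142 -0.058
python3 -m handwheel '{"claw":[52,52,52,52,46,46,46,46],"delta_pos":[[0,-20,0],[0,-30,0],[0,-40,0],[0,-40,0],[0,-10,20],[1,0,38],[1,0,38],[1,0,38]],"twist":[0,0,0,0,-0.025,0,0,0]}'
python3 -m handwheel '{"claw":[46,46,46,46,46,46,46,46],"delta_pos":[[1,0,38],[1,0,38],[1,0,38],[1,0,38],[1,0,38],[1,0,38],[1,0,38],[1,0,38]],"twist":[0,0,0,0,0,0,0,0]}'
python3 -m handwheel '{"claw":[46,46,46,46,46,46,46,46],"delta_pos":[[1,0,38],[0,10,24],[0,35,0],[0,35,0],[0,35,0],[0,35,0],[0,20,0],[0,0,0]],"twist":[0,0,0,0,0,0,0,0]}'
python3 -m handwheel '{"claw":[46,46],"delta_pos":[[0,0,0],[0,0,0]],"twist":[0,0]}'
python3 to.py 477 -255 25 -0.03
```

```text
clock: 24.68
tool_pos: [508.2, 243.4, 141.8]
ee_rot: [[-0.998, -0.001, -0.061], [0.061, 0.0, -0.998], [0.001, -1.0, -0.0]]
contact_force: [-2.7, 0.3, 0.5]
width: 31.3
clock: 25.27
tool_pos: [505.8, 243.8, 140.6]
ee_rot: [[-0.998, -0.007, -0.06], [0.06, -0.001, -0.998], [0.007, -1.0, 0.001]]
contact_force: [-5.4, 0.7, -2.8]
width: 51.9
t 25.27 pos [505.8 243.8 140.6] yaw -0.06 w 51.9 F [-5.4  0.7 -2.8] j6 1.9 | twist -0.002 dxyz [-0.2 -1.4 -0.2]
clock: 25.93
tool_pos: [500.9, 109.0, 284.1]
ee_rot: [[-0.999, 0.005, -0.033], [0.033, -0.001, -0.999], [-0.005, -1.0, 0.0]]
contact_force: [1.7, -0.1, 0.1]
width: 46.2
clock: 26.6
tool_pos: [481.8, -195.5, 283.6]
ee_rot: [[-0.999, 0.003, -0.035], [0.035, -0.003, -0.999], [-0.003, -1.0, 0.002]]
contact_force: [-0.1, -0.6, -0.5]
width: 45.7
clock: 27.27
tool_pos: [476.2, -253.4, 107.3]
ee_rot: [[-0.999, -0.007, -0.035], [0.035, 0.005, -0.999], [0.007, -1.0, -0.005]]
contact_force: [-0.6, -0.3, -0.3]
width: 45.9
clock: 27.43
tool_pos: [480.5, -256.0, 114.4]
ee_rot: [[-0.999, 0.004, -0.034], [0.034, -0.003, -0.999], [-0.004, -1.0, 0.003]]
contact_force: [0.4, 0.4, 0.7]
width: 45.9
t 27.43 pos [ 480.5 -256.   114.4] yaw -0.034 w 45.9 F [0.4 0.4 0.7] j6 0.93 | twist -0.004 dxyz [ 3.6 89.4 -0.9]
```

```bash
python3 -m handwheel '{"claw":[46,46,46,46,46,46],"delta_pos":[[3.5,30,-1],[0,27,0],[0,20,0],[0,12,0],[0,0,0],[0,0,0]],"twist":[0,0,0,0,0,0]}'
python3 -m handwheel '{"claw":[20,20,20,20,20],"delta_pos":[[0,0,0],[0,0,0],[0,0,0],[0,0,0],[0,0,0]],"twist":[0,0,0,0,0]}' 60
python3 -m handwheel '{"claw":[20,20,20,20,20,20,20,20],"delta_pos":[[0,-20,0],[0,-33,0],[0,-40,0],[0,-40,0],[0,-40,0],[0,-40,0],[0,-40,0],[0,0,0]],"twist":[0,0,0,0,0,0,0,0.025]}'
python3 -m handwheel '{"claw":[20,20,20,20,20,20,20,20],"delta_pos":[[0,0,-38],[0,0,-38],[0,0,-38],[0,0,-38],[0,0,-38],[0,0,-38],[0,0,-38],[0,0,-38]],"twist":[0,0,0,0,0,0,0,0]}'
python3 -m handwheel '{"claw":[20,20,20,20,20,20,20,20],"delta_pos":[[0,0,-38],[0,0,-38],[0,0,-38],[0,0,-38],[0,0,-30],[0,0,-15],[0,0,0],[0,0,0]],"twist":[0,0,0,0,0,0,0,0]}'
python3 to.py 506 244 142 -0.058
```

```text
clock: 27.93
tool_pos: [477.0, -254.2, 24.2]
ee_rot: [[-0.999, 0.002, -0.033], [0.033, -0.002, -0.999], [-0.002, -1.0, 0.002]]
contact_force: [-0.7, -0.5, 0.5]
width: 46.1
clock: 28.35
tool_pos: [477.7, -254.7, 25.2]
ee_rot: [[-0.999, 0.004, -0.033], [0.033, -0.003, -0.999], [-0.004, -1.0, 0.003]]
contact_force: [0.1, -0.6, 6.3]
width: 30.9
clock: 29.02
tool_pos: [479.1, -255.7, 287.1]
ee_rot: [[-0.998, 0.014, -0.058], [0.058, -0.011, -0.998], [-0.015, -1.0, 0.011]]
contact_force: [0.9, 0.3, 2.0]
width: 30.8
clock: 29.68
tool_pos: [493.1, 52.1, 276.1]
ee_rot: [[-0.998, 0.001, -0.058], [0.058, -0.0, -0.998], [-0.001, -1.0, 0.0]]
contact_force: [1.3, -0.0, -0.4]
width: 31.0
clock: 30.35
tool_pos: [504.6, 247.3, 275.6]
ee_rot: [[-0.998, -0.0, -0.056], [0.056, -0.001, -0.998], [0.0, -1.0, 0.001]]
contact_force: [-0.4, -0.5, -0.2]
width: 30.9
t 30.35 pos [504.6 247.3 275.6] yaw -0.056 w 30.9 F [-0.4 -0.5 -0.2] j6 1.9 | twist 0.002 dxyz [ -1.6 133.6   3.3]
```

```bash
python3 -m handwheel '{"claw":[20,20,20,20,20,20,20,20],"delta_pos":[[-1.5,25,3],[0,20,0],[0,15,0],[0,15,0],[-2,15,0],[0,15,0],[0,15,0],[0,14,0]],"twist":[0,0,0,0,0,0,0,0]}'
python3 -m handwheel '{"claw":[20,52,52,52,52,52,52],"delta_pos":[[0,0,0],[0,0,0],[0,0,0],[0,0,0],[0,0,0],[0,0,0],[0,0,0]],"twist":[0,0,0,0,0,0,0]}'
python3 to.py 506 244 142 -0.058
python3 -m handwheel '{"claw":[52,52,52,52,65,65,65],"delta_pos":[[0,-20,0],[0,-30,0],[0,-40,0],[0,-40,0],[0,-10,0],[0,0,0],[0,0,0]],"twist":[0,0,0,0,0,0,0]}'
python3 - <<'E'
from geo import *
for n,o in(("top",(285,200)),("scene",(290,220))):
    im=robot.capture(n)["pixels"][:,:,::-1]; cv2.imwrite(f"pics/{n}6.png",im)
    ref=cv2.imread(f"pics/{n}0.png"); d=cv2.absdiff(im,ref)[200:300,280:365].max() if n=="top" else 0
b=cv2.resize(cv2.imread("pics/scene6.png")[110:300,280:440],None,fx=3,fy=3,interpolation=cv2.INTER_CUBIC)
a=cv2.resize(cv2.imread("pics/top6.png")[200:300,290:345],None,fx=5.7,fy=5.7,interpolation=cv2.INTER_CUBIC)
cv2.imwrite("pics/ab6.png",np.hstack([a,b]))
E
python3 -c "import cv2;print(cv2.imread('pics/ab6.png').shape)"
```

```text
clock: 31.02
tool_pos: [508.0, 242.2, 141.6]
ee_rot: [[-0.998, -0.001, -0.06], [0.06, -0.0, -0.998], [0.001, -1.0, 0.0]]
contact_force: [-2.7, -0.5, 1.7]
width: 30.9
clock: 31.6
tool_pos: [505.8, 242.7, 140.7]
ee_rot: [[-0.998, -0.007, -0.059], [0.059, -0.001, -0.998], [0.007, -1.0, 0.001]]
contact_force: [-5.8, 0.4, -3.3]
width: 52.3
t 31.6 pos [505.8 242.7 140.7] yaw -0.059 w 52.3 F [-5.8  0.4 -3.3] j6 1.9 | twist -0.001 dxyz [-0.2 -1.3 -1.3]
clock: 32.18
tool_pos: [509.1, 243.1, 283.4]
ee_rot: [[-0.998, 0.004, -0.059], [0.059, 0.001, -0.998], [-0.004, -1.0, -0.001]]
contact_force: [-0.6, -0.5, -1.1]
width: 64.6
(570, 794, 3)
```

View pics/ab6.png

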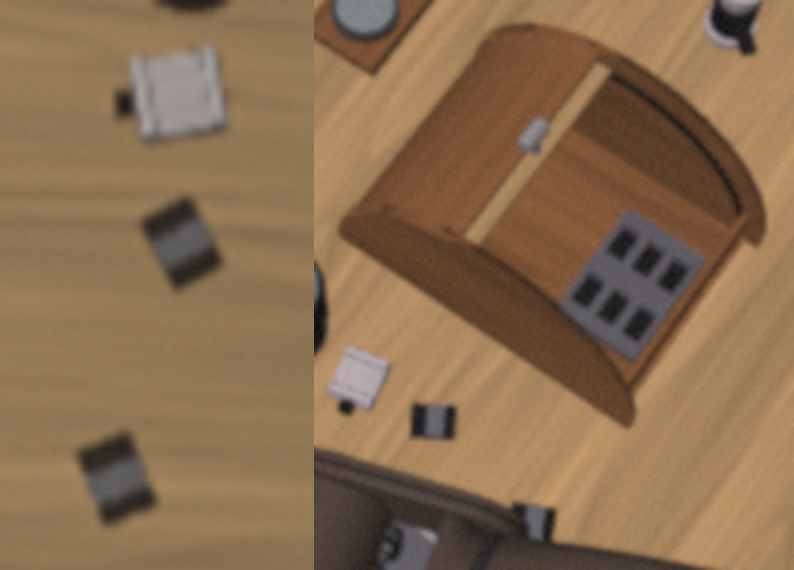

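```bash
python3 - <<'E'
from geo import *
T=lambda q:(q[0]/5.7+290-.41,q[1]/5.7+200-.41)
for nm,Q in(("A",[(142,223),(190,197),(222,264),(178,290)]),("B",[(78,455),(130,432),(157,500),(107,524)])):
    P=np.array([ray("top",T(q),14) for q in Q]); l=(P[0]+P[1]-P[2]-P[3])/2; s=(P[0]+P[3]-P[1]-P[2])/2
    print(nm,P.mean(0),np.linalg.norm(l),np.linalg.norm(s),"long ang",np.arctan2(l[1],l[0]),"tool yaw",np.arctan2(l[1],l[0])-np.pi/2, "short-based",np.arctan2(-s[0],s[1])-np.pi/2)
S=lambda q:((q[0]-314)/3+280-.33,q[1]/3+110-.33)
print("scene A",ray("scene",S((434,421)),14))
E
```

```text
A [5.83241083e+02 2.67092269e-01 1.40000000e+01] 42.62904459894814 29.67235443125882 long ang 0.5221823988240403 tool yaw -1.0486139279708562 short-based -0.9888164136800764
B [450.232034    28.06086082  14.        ] 40.7904244197077 30.804603303937565 long ang 0.45149145067460345 tool yaw -1.119304876120293 short-based -1.078326867772083
scene A [586.87932952   3.52280473  14.        ]
```

```bash
python3 -m handwheel '{"claw":[60,60,60,60,60,60,60,60],"delta_pos":[[-13,0,34],[-13,0,34],[-13,0,34],[-13,0,34],[-13,0,34],[-13,0,34],[-13,0,34],[0,0,0]],"twist":[0,0,0,0,0,0,0,0]}'
python3 -m handwheel '{"claw":[60,60,60,60,60,60,60,60],"delta_pos":[[0,20,0],[0,20,0],[0,20,0],[0,20,0],[0,20,0],[0,20,0],[0,20,0],[0,20,0]],"twist":[0.12,0.12,0.12,0.12,0.12,0.12,0.12,0.12]}'
python3 -m handwheel '{"claw":[60,60],"delta_pos":[[0,0,0],[0,0,0]],"twist":[0,0]}'
python3 to.py 584.5 1.5 5 -1.02
python3 - <<'E'
from geo import *
for n in CAM: cv2.imwrite(f"pics/{n}7.png",robot.capture(n)["pixels"][:,:,::-1])
b=cv2.resize(cv2.imread("pics/scene7.png")[200:310,270:400],None,fx=3,fy=3,interpolation=cv2.INTER_CUBIC)
a=cv2.resize(cv2.imread("pics/top7.png")[200:310,270:400],None,fx=3,fy=3,interpolation=cv2.INTER_CUBIC)
cv2.imwrite("pics/ab7.png",np.hstack([a,b]))
E
```

```text
clock: 32.95
tool_pos: [585.7, -4.9, 278.6]
ee_rot: [[-0.998, -0.004, -0.064], [0.064, -0.002, -0.998], [0.004, -1.0, 0.002]]
contact_force: [-0.4, -0.1, -0.0]
width: 60.1
clock: 33.62
tool_pos: [583.6, 1.5, 118.4]
ee_rot: [[-0.52, -0.004, -0.854], [0.854, 0.001, -0.52], [0.003, -1.0, 0.003]]
contact_force: [1.0, 0.0, 0.9]
width: 60.1
clock: 33.78
tool_pos: [583.2, 1.4, 118.8]
ee_rot: [[-0.528, -0.006, -0.849], [0.849, 0.001, -0.528], [0.004, -1.0, 0.005]]
contact_force: [0.0, 0.3, 1.0]
width: 59.9
t 33.78 pos [583.2   1.4 118.8] yaw -1.015 w 59.9 F [0.  0.3 1. ] j6 2.41 | twist 0.005 dxyz [ -0.6 113.8  -1.1]
```

View pics/ab7.png

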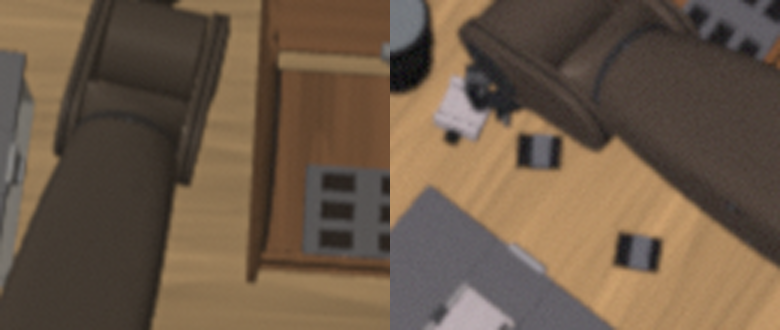

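```bash
python3 -m handwheel '{"claw":[60,60,60,60,60,60,60,60],"delta_pos":[[0,30,-1],[0,25,0],[0,20,0],[0,15,0],[0,13,0],[0,9,0],[0,0,0],[0,0,0]],"twist":[0,0,0,0,0,0,0,0]}'
python3 to.py 584.5 1.5 5 -1.02
python3 -m handwheel '{"claw":[25,25,25,25,25],"delta_pos":[[0,0,0],[0,0,0],[0,0,0],[0,0,0],[0,0,0]],"twist":[0,0,0,0,0]}' 50
python3 to.py 584.5 1.5 5 -1.02
```

```text
clock: 34.55
tool_pos: [586.8, 1.2, 10.2]
ee_rot: [[-0.525, 0.001, -0.851], [0.851, -0.0, -0.525], [-0.001, -1.0, -0.001]]
contact_force: [-0.5, -0.1, -0.3]
width: 59.8
t 34.55 pos [586.8   1.2  10.2] yaw -1.018 w 59.8 F [-0.5 -0.1 -0.3] j6 2.42 | twist 0.002 dxyz [1.4 5.2 1.8]
clock: 34.97
tool_pos: [587.8, 1.1, 11.6]
ee_rot: [[-0.525, 0.003, -0.851], [0.851, -0.001, -0.525], [-0.002, -1.0, -0.003]]
contact_force: [0.5, 0.8, 6.1]
width: 41.5
t 34.97 pos [587.8   1.1  11.6] yaw -1.018 w 41.5 F [0.5 0.8 6.1] j6 2.42 | twist 0.002 dxyz [2.1 6.6 2.6]
```

```bash
python3 -m handwheel '{"claw":[58,58,58,58,58,58],"delta_pos":[[0,0,0],[0,0,0],[0,0,0],[2,6,2],[0,0,0],[0,0,0]],"twist":[0,0,0,0,0,0]}'
python3 to.py 584.5 1.5 5 -1.02
python3 -m handwheel '{"claw":[25,25,25,25,25],"delta_pos":[[0,0,0],[0,0,0],[0,0,0],[0,0,0],[0,0,0]],"twist":[0,0,0,0,0]}' 50
python3 to.py 584.5 1.5 5 -1.02
```

```text
clock: 35.47
tool_pos: [582.3, 2.2, 2.5]
ee_rot: [[-0.525, -0.002, -0.851], [0.851, 0.0, -0.525], [0.002, -1.0, 0.002]]
contact_force: [0.1, -0.2, -0.2]
width: 57.7
t 35.47 pos [582.3   2.2   2.5] yaw -1.018 w 57.7 F [ 0.1 -0.2 -0.2] j6 2.42 | twist 0.002 dxyz [-1.7 -2.5 -1.5]
clock: 35.88
tool_pos: [583.6, 1.9, 3.7]
ee_rot: [[-0.525, 0.0, -0.851], [0.851, -0.0, -0.525], [-0.0, -1.0, -0.0]]
contact_force: [0.6, -0.0, 0.7]
width: 42.6
t 35.88 pos [583.6   1.9   3.7] yaw -1.018 w 42.6 F [ 0.6 -0.   0.7] j6 2.42 | twist 0.002 dxyz [-0.8 -1.3 -0.6]
```

```bash
python3 -m handwheel '{"claw":[25,25,25,25,25,25,25,25],"delta_pos":[[0,-15,0],[0,-30,0],[0,-40,0],[0,-40,0],[0,-40,0],[0,-40,0],[0,-40,0],[0,-30,0]],"twist":[0,0,-0.12,-0.12,-0.12,-0.12,-0.12,-0.12]}'
python3 -m handwheel '{"claw":[25,25,25,25,25],"delta_pos":[[0,0,0],[0,0,0],[0,0,0],[0,0,0],[0,0,0]],"twist":[-0.12,-0.12,0,0,0]}'
python3 to.py 508 244 275 -0.058
```

```text
clock: 36.55
tool_pos: [583.9, 1.9, 282.7]
ee_rot: [[-0.958, 0.004, -0.288], [0.288, -0.001, -0.958], [-0.004, -1.0, -0.0]]
contact_force: [0.6, -0.1, -0.3]
width: 42.5
clock: 36.97
tool_pos: [583.0, 2.0, 277.6]
ee_rot: [[-0.998, -0.002, -0.061], [0.061, 0.0, -0.998], [0.002, -1.0, -0.0]]
contact_force: [-0.4, -0.1, -0.5]
width: 42.6
t 36.97 pos [583.    2.  277.6] yaw -0.061 w 42.6 F [-0.4 -0.1 -0.5] j6 1.46 | twist -0.003 dxyz [  88.9    2.6 -237.2]
```

```bash
python3 -m handwheel '{"claw":[25,25,25,25,25,25,25,25],"delta_pos":[[13,0,-34],[13,0,-34],[13,0,-34],[13,0,-34],[13,0,-34],[13,0,-34],[11,0,-33],[0,0,0]],"twist":[0,0,0,0,0,0,0,0]}'
python3 -m handwheel '{"claw":[25,25],"delta_pos":[[0,0,0],[0,0,0]],"twist":[0,0]}'
python3 to.py 508 244 142 -0.058
python3 - <<'E'
from geo import *
for n in CAM: cv2.imwrite(f"pics/{n}8.png",robot.capture(n)["pixels"][:,:,::-1])
b=cv2.resize(cv2.imread("pics/scene8.png")[230:360,210:340],None,fx=3,fy=3,interpolation=cv2.INTER_CUBIC)
a=cv2.resize(cv2.imread("pics/top8.png")[190:320,190:320],None,fx=3,fy=3,interpolation=cv2.INTER_CUBIC)
cv2.imwrite("pics/ab8.png",np.hstack([a,b]))
E
```

```text
clock: 37.63
tool_pos: [506.0, 248.5, 277.9]
ee_rot: [[-0.999, -0.002, -0.054], [0.054, 0.002, -0.999], [0.002, -1.0, -0.002]]
contact_force: [0.3, -0.2, 0.3]
width: 42.5
clock: 37.8
tool_pos: [508.3, 243.4, 278.0]
ee_rot: [[-0.998, -0.001, -0.059], [0.059, -0.001, -0.998], [0.001, -1.0, 0.001]]
contact_force: [0.4, 0.0, -0.3]
width: 42.8
t 37.8 pos [508.3 243.4 278. ] yaw -0.059 w 42.8 F [ 0.4  0.  -0.3] j6 1.9 | twist -0.001 dxyz [  0.3 136.   -0.6]
```

View pics/ab8.png

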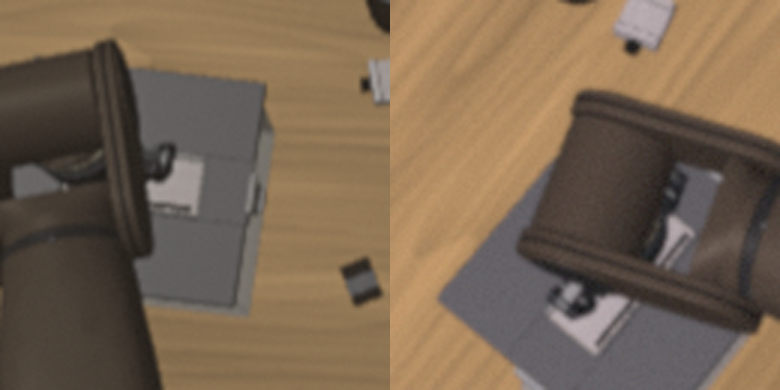

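```bash
python3 -m handwheel '{"claw":[25,25,25,25,25,25,25,25],"delta_pos":[[0,30,0],[0,25,0],[0,15,0],[0,12,0],[-1,12,0],[0,12,0],[-1,12,0],[0,12,0]],"twist":[0,0,0,0,0,0,0,0]}' 70
python3 -m handwheel '{"claw":[25,25,25],"delta_pos":[[0,8,0],[0,0,0],[0,0,0]],"twist":[0,0,0]}'
python3 to.py 508 244 142 -0.058
```

```text
clock: 38.57
tool_pos: [511.0, 243.0, 149.3]
ee_rot: [[-0.998, 0.0, -0.06], [0.06, 0.001, -0.998], [-0.0, -1.0, -0.001]]
contact_force: [-3.1, -0.1, 1.8]
width: 41.7
clock: 38.82
tool_pos: [508.3, 242.8, 138.3]
ee_rot: [[-0.998, -0.006, -0.059], [0.059, -0.002, -0.998], [0.006, -1.0, 0.002]]
contact_force: [-4.8, -0.3, -2.9]
width: 42.0
t 38.82 pos [508.3 242.8 138.3] yaw -0.059 w 42.0 F [-4.8 -0.3 -2.9] j6 1.9 | twist -0.001 dxyz [ 0.3 -3.7 -1.2]
```

```bash
python3 -m handwheel '{"claw":[62,62,62,62,62,62],"delta_pos":[[0,0,0],[0,0,0],[0,0,0],[0,0,0],[0,0,0],[0,0,0]],"twist":[0,0,0,0,0,0]}'
python3 -m handwheel '{"claw":[34,34,34],"delta_pos":[[0,0,0],[0,0,0],[0,0,0]],"twist":[0,0,0]}' 30
python3 -m handwheel '{"claw":[34,34,34,34,60,60,60],"delta_pos":[[0,-20,0],[0,-30,0],[0,-40,0],[0,-40,0],[0,-10,0],[0,0,0],[0,0,0]],"twist":[0,0,0,0,0,0,0]}'
python3 - <<'E'
from geo import *
for n in CAM: cv2.imwrite(f"pics/{n}9.png",robot.capture(n)["pixels"][:,:,::-1])
b=cv2.resize(cv2.imread("pics/scene9.png")[200:360,210:370],None,fx=2.4,fy=2.4,interpolation=cv2.INTER_CUBIC)
a=cv2.resize(cv2.imread("pics/top9.png")[190:320,190:350],None,fx=2.4,fy=2.4*16/13,interpolation=cv2.INTER_CUBIC)
cv2.imwrite("pics/ab9.png",np.hstack([a,b]))
# pack B, same mask as frame 6 : dark blob centroid
for f in (0,6,9):
    im=cv2.imread(f"pics/top{f}.png")[265:300,295:330]; m=(im.max(2)<105).astype(np.uint8)
    k,l,st,ce=cv2.connectedComponentsWithStats(m); print(f,[(s[4],(c+[295,265]).round(1)) for s,c in zip(st[1:],ce[1:]) if s[4]>15])
E
python3 to.py 451 30 100 -1.10
```

```text
clock: 39.32
tool_pos: [509.3, 243.8, 140.1]
ee_rot: [[-0.998, -0.003, -0.058], [0.058, 0.0, -0.998], [0.003, -1.0, -0.0]]
contact_force: [-4.9, 0.9, -3.1]
width: 61.9
clock: 39.57
tool_pos: [511.2, 243.7, 141.7]
ee_rot: [[-0.998, 0.002, -0.058], [0.058, 0.0, -0.998], [-0.002, -1.0, -0.0]]
contact_force: [-4.1, -0.0, 1.1]
width: 33.7
clock: 40.15
tool_pos: [511.8, 243.7, 282.3]
ee_rot: [[-0.998, 0.006, -0.058], [0.058, 0.001, -0.998], [-0.006, -1.0, -0.001]]
contact_force: [0.4, 0.3, -0.6]
width: 59.8
0 [(np.int32(140), array([310. , 283.5]))]
6 [(np.int32(138), array([310. , 283.5]))]
9 [(np.int32(138), array([310. , 283.5]))]
t 40.25 pos [510.1 243.3 278.9] yaw -0.058 w 60.0 F [-0.3  0.3 -0.2] j6 1.89 | twist 1.042 dxyz [-163.3  178.9  149.5]
```

```bash
python3 -m handwheel '{"claw":[60,60,60,60,60,60,60,60],"delta_pos":[[6.7,0,31],[6.7,0,31],[6.7,0,31],[6.7,0,31],[6.7,0,31],[6.7,0,31],[6.5,0,30],[0,0,0]],"twist":[0,0,0,0,0,0,0,0]}'
python3 -m handwheel '{"claw":[60,60,60,60,60,60,60,60],"delta_pos":[[0,20,0],[0,20,0],[0,20,0],[0,20,0],[0,20,0],[0,20,0],[0,20,0],[0,20,0]],"twist":[0.12,0.12,0.12,0.12,0.12,0.12,0.12,0.12]}'
python3 -m handwheel '{"claw":[60,60,60],"delta_pos":[[0,0,0],[0,0,0],[0,0,0]],"twist":[0.08,0,0]}'
python3 to.py 451 30 4 -1.10
python3 - <<'E'
from geo import *
im=robot.capture("scene")["pixels"][:,:,::-1]; cv2.imwrite("pics/scene10.png",im)
for f in (0,10):
    c=cv2.imread(f"pics/scene{f}.png")[268:300,335:372]; m=(c.max(2)<90).astype(np.uint8); print(f,m.sum(),np.argwhere(m).mean(0))
E
```

```text
clock: 40.92
tool_pos: [449.7, 27.0, 278.2]
ee_rot: [[-0.998, -0.004, -0.063], [0.063, -0.002, -0.998], [0.003, -1.0, 0.002]]
contact_force: [0.1, -0.1, 0.3]
width: 59.9
clock: 41.58
tool_pos: [450.1, 31.3, 117.8]
ee_rot: [[-0.52, -0.003, -0.854], [0.854, 0.001, -0.52], [0.002, -1.0, 0.002]]
contact_force: [-0.5, -0.8, 0.3]
width: 59.6
clock: 41.83
tool_pos: [450.6, 31.1, 119.3]
ee_rot: [[-0.457, -0.002, -0.889], [0.889, 0.0, -0.457], [0.001, -1.0, 0.002]]
contact_force: [0.8, -0.7, -0.6]
width: 60.0
t 41.83 pos [450.6  31.1 119.3] yaw -1.096 w 60.0 F [ 0.8 -0.7 -0.6] j6 2.51 | twist 0.004 dxyz [-1.200e+00  1.153e+02  1.000e-01]
0 90 [15.44444444 16.62222222]
10 453 [ 7.62693157 21.83222958]
```

```bash
python3 -m handwheel '{"claw":[60,60,60,60,60,60,60,60],"delta_pos":[[0,32,0],[0,26,0],[0,20,0],[0,15,0],[0,12,0],[0,9,0],[0,0,0],[0,0,0]],"twist":[0,0,0,0,0,0,0,0]}'
python3 to.py 451 30 4 -1.10
python3 -m handwheel '{"claw":[25,25,25,25,25],"delta_pos":[[0,0,0],[0,0,0],[0,0,0],[0,0,0],[0,0,0]],"twist":[0,0,0,0,0]}' 50
python3 to.py 451 30 4 -1.10
```

```text
clock: 42.55
tool_pos: [451.5, 30.7, 6.9]
ee_rot: [[-0.456, 0.0, -0.89], [0.89, -0.0, -0.456], [-0.0, -1.0, -0.0]]
contact_force: [-0.1, 0.7, 0.4]
width: 59.7
t 42.55 pos [451.5  30.7   6.9] yaw -1.097 w 59.7 F [-0.1  0.7  0.4] j6 2.51 | twist 0.003 dxyz [-0.4  2.9  0.8]
clock: 42.97
tool_pos: [452.7, 30.5, 8.1]
ee_rot: [[-0.455, 0.003, -0.89], [0.89, -0.0, -0.455], [-0.002, -1.0, -0.003]]
contact_force: [-0.1, 0.1, 6.2]
width: 42.3
t 42.97 pos [452.7  30.5   8.1] yaw -1.098 w 42.3 F [-0.1  0.1  6.2] j6 2.51 | twist 0.002 dxyz [0.3 4.1 1.7]
```

```bash
python3 -m handwheel '{"claw":[25,25,25,25,25,25,25,25],"delta_pos":[[0,-15,0],[0,-30,0],[0,-40,0],[0,-40,0],[0,-40,0],[0,-40,0],[0,-40,0],[0,-27,0]],"twist":[0,0,-0.12,-0.12,-0.12,-0.12,-0.12,-0.12]}' 60
python3 -m handwheel '{"claw":[25,25,25,25,25],"delta_pos":[[0,0,0],[0,0,0],[0,0,0],[0,0,0],[0,0,0]],"twist":[-0.12,-0.12,-0.08,0,0]}'
python3 to.py 508 244 275 -0.058
python3 -m handwheel '{"claw":[25,25,25,25,25,25,25,25],"delta_pos":[[-6.3,0,-31],[-6.3,0,-31],[-6.3,0,-31],[-6.3,0,-31],[-6.3,0,-31],[-6.3,0,-31],[-6,0,-30],[0,0,0]],"twist":[0,0,0,0,0,0,0,0]}'
python3 -m handwheel '{"claw":[25,25],"delta_pos":[[0,0,0],[0,0,0]],"twist":[0,0]}'
python3 to.py 508 244 142 -0.058
```

```text
clock: 43.63
tool_pos: [451.8, 30.6, 283.2]
ee_rot: [[-0.932, 0.006, -0.364], [0.364, -0.001, -0.932], [-0.006, -1.0, -0.001]]
contact_force: [0.4, -0.8, -0.1]
width: 41.9
clock: 44.05
tool_pos: [450.9, 30.7, 278.3]
ee_rot: [[-0.998, -0.001, -0.06], [0.06, 0.0, -0.998], [0.001, -1.0, -0.0]]
contact_force: [0.0, 0.4, 0.4]
width: 41.4
t 44.05 pos [450.9  30.7 278.3] yaw -0.06 w 41.4 F [0.  0.4 0.4] j6 1.47 | twist -0.002 dxyz [ -44.7    3.3 -216.2]
clock: 44.72
tool_pos: [507.7, 247.8, 277.8]
ee_rot: [[-0.998, -0.001, -0.056], [0.056, 0.002, -0.998], [0.001, -1.0, -0.002]]
contact_force: [-1.2, 0.5, -1.2]
width: 41.5
clock: 44.88
tool_pos: [507.2, 243.5, 278.0]
ee_rot: [[-0.998, -0.001, -0.059], [0.059, -0.001, -0.998], [0.001, -1.0, 0.001]]
contact_force: [0.6, 1.0, -0.2]
width: 41.7
t 44.88 pos [507.2 243.5 278. ] yaw -0.059 w 41.7 F [ 0.6  1.  -0.2] j6 1.9 | twist -0.001 dxyz [ -0.8 136.   -0.6]
```

```bash
python3 -m handwheel '{"claw":[25,25,25,25,25,25,25,25],"delta_pos":[[0,30,0],[0,25,0],[0,15,0],[0,12,0],[-1,12,0],[0,12,0],[-1,12,0],[0,12,0]],"twist":[0,0,0,0,0,0,0,0]}' 70
python3 -m handwheel '{"claw":[25,25,25],"delta_pos":[[0,8,0],[0,0,0],[0,0,0]],"twist":[0,0,0]}'
python3 -m handwheel '{"claw":[62,62,62,62,62,62],"delta_pos":[[0,0,0],[0,0,0],[0,0,0],[0,0,0],[0,0,0],[0,0,0]],"twist":[0,0,0,0,0,0]}'
python3 -m handwheel '{"claw":[34,34,34],"delta_pos":[[0,0,0],[0,0,0],[0,0,0]],"twist":[0,0,0]}' 30
python3 -m handwheel '{"claw":[34,34,34,34,60,60,60],"delta_pos":[[0,-20,0],[0,-30,0],[0,-40,0],[0,-40,0],[0,-10,0],[0,0,0],[0,0,0]],"twist":[0,0,0,0,0,0,0]}'
python3 to.py 631 -226 276 -0.01
```

```text
clock: 45.55
tool_pos: [509.4, 242.9, 148.8]
ee_rot: [[-0.998, -0.0, -0.06], [0.06, 0.0, -0.998], [0.0, -1.0, -0.0]]
contact_force: [-2.6, 0.3, 1.3]
width: 41.4
clock: 45.8
tool_pos: [506.8, 242.8, 138.0]
ee_rot: [[-0.998, -0.008, -0.059], [0.059, -0.002, -0.998], [0.008, -1.0, 0.002]]
contact_force: [-5.5, -0.9, -3.8]
width: 41.6
clock: 46.3
tool_pos: [507.2, 243.6, 138.9]
ee_rot: [[-0.998, -0.006, -0.059], [0.059, -0.0, -0.998], [0.006, -1.0, 0.001]]
contact_force: [-6.1, 0.8, -2.5]
width: 62.1
clock: 46.55
tool_pos: [509.5, 243.5, 140.8]
ee_rot: [[-0.998, -0.0, -0.058], [0.058, -0.0, -0.998], [0.0, -1.0, 0.0]]
contact_force: [-3.7, -0.7, -0.0]
width: 33.9
clock: 47.13
tool_pos: [510.8, 243.7, 282.1]
ee_rot: [[-0.998, 0.005, -0.058], [0.058, 0.001, -0.998], [-0.005, -1.0, -0.001]]
contact_force: [0.2, 1.0, -0.9]
width: 60.0
t 47.13 pos [510.8 243.7 282.1] yaw -0.058 w 60.0 F [ 0.2  1.  -0.9] j6 1.9 | twist -0.048 dxyz [-124.9    6.1  468.5]
```

```bash
python3 -m handwheel '{"claw":[60,60,60,60,60,60,60,60],"delta_pos":[[0,0,0],[-10,0,38],[-10,0,38],[-10,0,38],[-10,0,38],[-10,0,38],[-10,0,38],[-10,0,38]],"twist":[-0.048,0,0,0,0,0,0,0]}'
python3 -m handwheel '{"claw":[60,60,60,60,60,60,60,60],"delta_pos":[[-10,0,38],[-10,0,38],[-11,0,38],[-11,0,38],[-11,0,35],[-2,0,14],[0,0,0],[0,0,0]],"twist":[0,0,0,0,0,0,0,0]}'
python3 - <<'E'
from geo import *
for n in CAM: cv2.imwrite(f"pics/{n}11.png",robot.capture(n)["pixels"][:,:,::-1])
b=cv2.resize(cv2.imread("pics/scene11.png")[110:390,215:415],None,fx=2,fy=2,interpolation=cv2.INTER_CUBIC)
a=cv2.resize(cv2.imread("pics/top11.png")[170:310,190:340],None,fx=2.6,fy=4,interpolation=cv2.INTER_CUBIC)
cv2.imwrite("pics/ab11.png",np.hstack([a,b]))
E
python3 to.py 635 -226 185 -0.01
```

```text
clock: 47.8
tool_pos: [576.3, -25.0, 277.8]
ee_rot: [[-1.0, -0.003, -0.01], [0.01, 0.0, -1.0], [0.003, -1.0, -0.0]]
contact_force: [0.1, 0.3, -0.2]
width: 60.0
clock: 48.47
tool_pos: [629.0, -224.7, 278.0]
ee_rot: [[-1.0, -0.003, -0.012], [0.012, 0.002, -1.0], [0.003, -1.0, -0.002]]
contact_force: [-0.4, 0.5, 0.5]
width: 60.3
t 48.57 pos [ 629.4 -223.   279.4] yaw -0.009 w 60.2 F [-0.4 -0.5 -0.4] j6 1.09 | twist 0.001 dxyz [-5.7 94.4  2.9]
```

View pics/ab11.png

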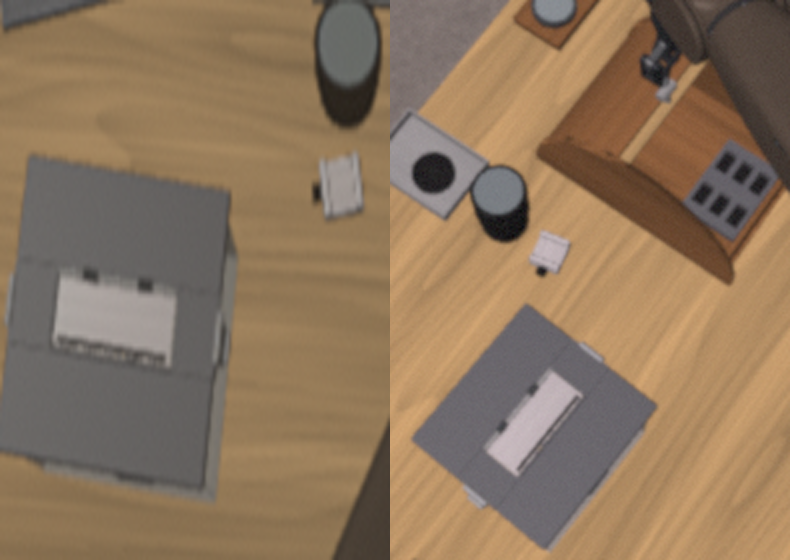

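```bash
python3 -m handwheel '{"claw":[65,65,65,65,65,65,65],"delta_pos":[[-5,25,3],[0,25,0],[0,20,0],[0,15,0],[0,8,0],[0,0,0],[0,0,0]],"twist":[0,0,0,0,0,0,0]}'
python3 to.py 635 -226 185 -0.01
python3 -m handwheel '{"claw":[25,25,25,25,25],"delta_pos":[[0,0,0],[0,0,0],[0,0,0],[0,0,0],[0,0,0]],"twist":[0,0,0,0,0]}' 30
python3 to.py 635 -226 185 -0.01
```

```text
clock: 49.15
tool_pos: [634.9, -226.5, 188.1]
ee_rot: [[-1.0, 0.0, -0.009], [0.009, -0.0, -1.0], [-0.0, -1.0, 0.0]]
contact_force: [-0.3, -0.4, -0.5]
width: 65.2
t 49.15 pos [ 634.9 -226.5  188.1] yaw -0.009 w 65.2 F [-0.3 -0.4 -0.5] j6 1.09 | twist 0.001 dxyz [-0.1  3.1 -0.5]
clock: 49.57
tool_pos: [635.5, -226.4, 189.8]
ee_rot: [[-1.0, 0.002, -0.01], [0.01, 0.002, -1.0], [-0.002, -1.0, -0.002]]
contact_force: [-0.4, 5.2, 4.9]
width: 28.8
t 49.57 pos [ 635.5 -226.4  189.8] yaw -0.01 w 28.8 F [-0.4  5.2  4.9] j6 1.09 | twist -0.0 dxyz [ 0.5  4.8 -0.4]
```

```bash
python3 -m handwheel '{"claw":[25,25,25,25,25,25,25,25],"delta_pos":[[13.2,-1.9,-1],[13.2,-1,0],[13.3,0,0],[13.3,0.9,0],[13.2,1.8,0],[13,2.7,0],[12.8,3.6,0],[0,0,0]],"twist":[0,0,0,0,0,0,0,0]}'
python3 to.py 543.5 -226 183.7
```

```text
clock: 50.23
tool_pos: [542.3, -225.6, 183.2]
ee_rot: [[-1.0, 0.002, -0.011], [0.011, -0.0, -1.0], [-0.002, -1.0, 0.0]]
contact_force: [-2.0, 3.1, 4.9]
width: 29.5
t 50.23 pos [ 542.3 -225.6  183.2] yaw -0.011 w 29.5 F [-2.   3.1  4.9] j6 1.01 | twist 0.0 dxyz [-1.2 -0.5  0.4]
```

```bash
python3 -m handwheel '{"claw":[25,25,25,25,25,25,25],"delta_pos":[[12.5,4.6,0],[12.2,5.4,0],[11.7,6.2,0],[11.4,7,0],[10.7,7.8,0],[10.2,8.6,0],[0,0,0]],"twist":[0,0,0,0,0,0,0]}'
python3 to.py 474.8 -226 144.1
python3 -m handwheel '{"claw":[25,25,25,25,25,25,25,25],"delta_pos":[[9.6,9.2,0],[8.8,9.8,0],[8.2,10.5,0],[7.5,11,0],[6.6,11.6,0],[5.9,11.9,0],[0,0,0],[0,0,0]],"twist":[0,0,0,0,0,0,0,0]}'
python3 to.py 428.2 -226 80
```

```text
clock: 50.82
tool_pos: [471.8, -225.0, 142.6]
ee_rot: [[-1.0, -0.004, -0.01], [0.01, 0.0, -1.0], [0.004, -1.0, 0.0]]
contact_force: [-7.7, 3.0, 7.4]
width: 28.9
t 50.82 pos [ 471.8 -225.   142.6] yaw -0.01 w 28.9 F [-7.7  3.   7.4] j6 0.94 | twist 0.0 dxyz [-3.  -1.5  0.9]
clock: 51.48
tool_pos: [424.8, -224.6, 77.1]
ee_rot: [[-1.0, -0.006, -0.009], [0.009, 0.001, -1.0], [0.006, -1.0, -0.001]]
contact_force: [-6.0, -0.3, 3.3]
width: 28.8
t 51.48 pos [ 424.8 -224.6   77.1] yaw -0.009 w 28.8 F [-6.  -0.3  3.3] j6 0.89 | twist 0.0 dxyz [-3.4 -2.9  1.4]
```

```bash
python3 -m handwheel '{"claw":[25,25,25],"delta_pos":[[-3,5,0],[0,0,0],[0,0,0]],"twist":[0,0,0]}'
python3 -m handwheel '{"claw":[25,25,25],"delta_pos":[[0,5,0],[0,0,0],[0,0,0]],"twist":[0,0,0]}'
```

```text
clock: 51.73
tool_pos: [424.1, -224.5, 71.9]
ee_rot: [[-1.0, -0.018, -0.005], [0.005, 0.002, -1.0], [0.018, -1.0, -0.002]]
contact_force: [-20.9, -2.5, 9.7]
width: 29.0
clock: 51.98
tool_pos: [423.9, -224.5, 67.9]
ee_rot: [[-1.0, -0.019, -0.006], [0.006, 0.003, -1.0], [0.019, -1.0, -0.003]]
contact_force: [-23.5, -0.6, 15.9]
width: 28.9
```

```bash
python3 -m handwheel '{"claw":[25,65,65,65,65],"delta_pos":[[4,0,0],[0,0,0],[0,0,0],[0,0,0],[0,0,0]],"twist":[0,0,0,0,0]}'
python3 -m handwheel '{"claw":[65,65,65,65,65,65,65,65],"delta_pos":[[4,-15,0],[0,-30,0],[0,-40,0],[0,-40,0],[0,-40,0],[-5,0,-38],[-5,0,-38],[-5,0,-38]],"twist":[0,0,0,0,0,0,0,0]}'
python3 -m handwheel '{"claw":[65,65,65,65,65,65,65,65],"delta_pos":[[-5,0,-38],[-5,0,-38],[-5,0,-38],[-5,0,-38],[-5,0,-38],[-5,0,-30],[0,0,0],[0,0,0]],"twist":[0,0,0,0,0,0,0,0]}'
python3 - <<'E'
from geo import *
for n in CAM: cv2.imwrite(f"pics/{n}12.png",robot.capture(n)["pixels"][:,:,::-1])
b=cv2.resize(cv2.imread("pics/scene12.png")[150:250,350:440],None,fx=4.4,fy=5,interpolation=cv2.INTER_CUBIC)
a=cv2.resize(cv2.imread("pics/top12.png")[170:310,340:460],None,fx=3.3,fy=500/140,interpolation=cv2.INTER_CUBIC)
cv2.imwrite("pics/ab12.png",np.hstack([a,b]))
for v in(0,.03,.06,.1): print(v,[(n,proj(n,[506+95-190*np.cos(.419+v),-225,8+190*np.sin(.419+v)]).round(1)) for n in CAM])
E
```

```text
clock: 52.4
tool_pos: [427.0, -224.9, 68.2]
ee_rot: [[-1.0, 0.001, -0.01], [0.01, -0.001, -1.0], [-0.001, -1.0, 0.001]]
contact_force: [0.0, 0.8, 0.1]
width: 64.8
clock: 53.07
tool_pos: [439.3, -110.1, 234.5]
ee_rot: [[-1.0, 0.003, -0.012], [0.012, -0.002, -1.0], [-0.003, -1.0, 0.001]]
contact_force: [0.7, -0.1, -0.7]
width: 64.9
clock: 53.73
tool_pos: [470.9, 110.5, 232.9]
ee_rot: [[-1.0, 0.0, -0.006], [0.006, -0.0, -1.0], [-0.0, -1.0, 0.0]]
contact_force: [-0.2, -0.2, 0.2]
width: 64.8
0 [('scene', array([412. , 210.3])), ('top', array([394. , 293.4]))]
0.03 [('scene', array([411.6, 209.2])), ('top', array([394.3, 292.5]))]
0.06 [('scene', array([411.1, 208.1])), ('top', array([394.5, 291.5]))]
0.1 [('scene', array([410.3, 206.5])), ('top', array([394.9, 290. ]))]
```

View pics/ab12.png

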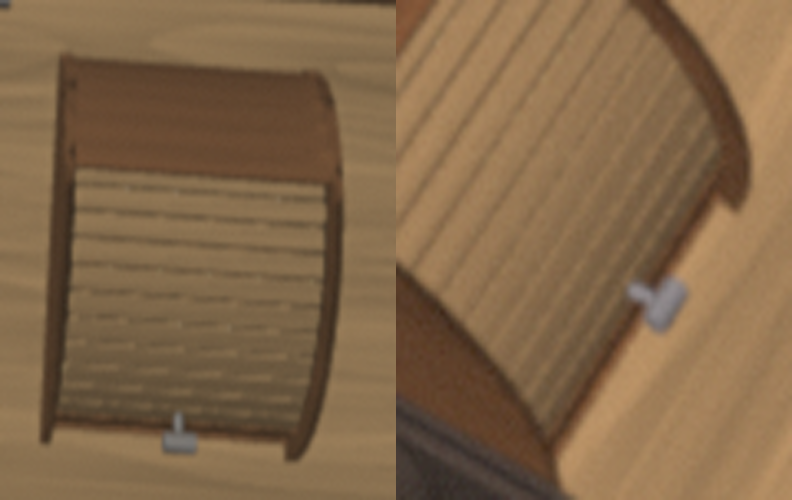

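```bash
python3 -c "
from plant import robot
print(robot.observe()['contact_force'],robot.finish_job())"
```

```text
the job is handed in; nothing more can be done
[0.11317748 0.14791688 0.80569473] None
```

I posted all six packs through the box's flap (four from the tray, two loose on the table), rolled the tambour cover closed again, and handed the job in at about 54 s of the 210 s allowed.

**What the last checks showed:**
- **Packs:** before closing the cover, the pictures showed all six pockets empty, no packs on the table and the flap shut. After each loose pack I closed the fingers inside the slot, and they passed below pack width. I did not view the packs inside the tub itself.
- **Cover:** the final pictures put the pull within about 1 px of its fully closed position in both views.
- **Bystanders:** the lens and clamp looked unmoved in the last picture that showed them, taken before I closed the cover. I did not check the bracket, ball head, blower or card case again in the late pictures.
- **Robot:** it stood clear at hand-in, with contact force under 1 N.

**Readings that did not fit:**
- **Opening the cover:** the fingers slid about 15 mm along the pull near the open stop. The picture still showed it fully open.
- **Closing the cover:** at the closed stop the wrist read about 28 N in total. The fingers slid about 9 mm down the pull before I let go.

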